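Put away a mixed stack of clean bakeware

TASK

The tray on the table carries a stack of clean bakeware: a bowl with a small mould standing in it, and a loaf tin. Take it apart and put every piece away, the tray too, each nested the right way up in the top of the pile of its own kind, seated right down on the rim below. Set the pieces down rather than dropping them, and leave the spray bottle and the jar where they stand.

Things in the scene. Friction and masses are not known exactly. Their poses are not given: they have to be found in the camera images.
- tray: Loose plain aluminium baking sheet, a rounded rectangle 241 mm long (its x axis) by 165 mm wide (its y axis) by 25 mm high, walls sloping a little inwards to a flat floor 3 mm thick. Round the top runs a solid upright rim, 9 mm thick and 10 mm deep, with upright faces, the outermost part of the tray. It lies on the table and carries the other three pieces. About 0.18 kg. Origin: centre of the underside; z up.
- bowl: Loose plain aluminium bowl, 130 mm across the rim, 40 mm high, conical, foot 80 mm across, floor 3 mm thick. Solid upright rim, 9 mm thick and 12 mm deep. It stands on the tray towards the tray's -x end and holds the mould. About 0.13 kg. Origin: centre of the underside; z up.
- loaf_tin: Loose plain aluminium small loaf tin, 140 mm long (its y axis) by 64 mm wide (its x axis) over the rim, 46 mm high, tapering down to a foot 108 by 32 mm, floor 3 mm thick. Upright rim, 5 mm thick and 12 mm deep. It stands on the tray towards the tray's +x end, lying across the tray. About 0.12 kg. Origin: centre of the underside; z up.
- mould: Loose plain aluminium pudding mould (a small tapered cup), 62 mm across the rim, 54 mm high, tapering to a foot 29 mm across. Upright rim, 5 mm thick and 12 mm deep. It stands inside the bowl, floor 3 mm thick, its rim 17 mm above the bowl's rim. About 0.06 kg. Origin: centre of the underside; z up.
- tray_pile: Pile of three nested baking sheets of the same size as the tray, fixed to the table, 45 mm high. Nested pieces stand rim on rim, the rims flush one above another, and the part below the rim hangs inside the piece below with 2 to 3 mm of play all round. Origin: centre of the underside of the lowest, on the table; x along the 241 mm length, z up. A fourth sheet nested on it has its origin 30 mm above this one and its rim top 55 mm above the table; either way round.
- bowl_pile: Pile of three nested bowls like the loose one, fixed, 64 mm high, stacked rim on rim in the same way. Origin: centre of the underside of the lowest, on the table; z up. A fourth bowl nested on it has its origin 36 mm above this one and its rim top 76 mm above the table.
- loaf_tin_pile: Pile of three nested loaf tins like the loose one, fixed, 70 mm high, stacked rim on rim in the same way. Origin: centre of the underside of the lowest, on the table; y along the 140 mm length, z up. A fourth tin nested on it has its origin 36 mm above this one and its rim top 82 mm above the table; either way round.
- mould_pile: Pile of three nested pudding moulds like the loose one, fixed, 78 mm high, stacked rim on rim in the same way. Origin: centre of the underside of the lowest, on the table; z up. A fourth mould nested on it has its origin 36 mm above this one and its rim top 90 mm above the table.
- spray_bottle: White cleaner spray bottle standing straight ahead beyond the work, 76 mm across, 226 mm high, loose; not to be disturbed. Origin: centre of the underside.
- jar: White jar with a steel lid standing beyond the work on the left, 84 mm across, 105 mm high, loose; not to be disturbed. Origin: centre of the underside. (A white cake turntable, 230 mm across and 97 mm high, also stands beyond the work on the right, fixed, about 0.83 m ahead of and 0.33 m to the right of the base.)

How it is judged:
By the outcome, as a careful person would: the job done as asked, in the order asked, and still so for the second after the job is handed in, with the robot touching nothing.
It also fails if it takes over 115 s, if anything falls off the work surface, if the arm or the gripper's body presses on something with over 40 N, if the wrist force passes 120 N, or if a joint passes its speed limit or range.

ROBOT

A 6-joint arm with a two-finger parallel gripper is mounted at the origin on the work surface. World frame = base frame: x ahead of the robot, y to its left, z up, the work surface at z = 0. Lengths are in mm, angles in rad, forces in N, time in s.
With the tool pointing down it reaches from about 350 to 1000 mm from the base axis. Payload 7.1 kg.
Tool frame: the origin (TCP) lies on the centre line of the jaws, within the pads' length; the fingertips stand 14 mm ahead of it and the grasp point (between the pads) lies 5 mm behind it; z points along the fingers, y is the direction in which the jaws open and shut (so a half turn about z gives the same grasp; the last joint's range is limited). The gripper opens to 85 mm and grips with 20 to 120 N. Pads are 22 mm wide; open, the fingers measure 114 mm over their backs; the gripper's body (76 mm by 85 mm) begins 54 mm behind the grasp point. The pads swing forward as they close: fully open they stand 13 mm farther back than shut.
Start: joints at [1.293, 0.423, 1.63, -0, 1.089, -0.019], TCP at [159.919, 604.178, 223.919] pointing down, gripper open.
Joint ranges: [-3, 3], [-0.9, 2.11], [0.09, 2.58], [-1.31, 4.45], [0.11, 2.69], [-2.54, 2.54]. Speed limits (rad/s): [2.39, 2.39, 3.01, 3.14, 3.14, 3.14].

INTERFACE

Orientations are given as [roll, pitch, yaw] about the fixed x, y, z axes, in that order (R = Rz(yaw) Ry(pitch) Rx(roll)).
In Python, from station import r, cams, ticket, nets gives the robot as it stands. The module is installed in compiled form; this text tells all that it offers.
- The arm moves only by the tool send_rows, never from a script. Its argument "motion" is a list of rows, each a list of 5 numbers: the shift along the tool's x, y, z in m, then the turn about the tool's z in rad, then the opening, from 0 (shut) to 1 (fully open). In form: [[dx, dy, dz, yaw, grip], ...]. A call has 1 to 5 rows; each row is the pose to reach, as a shift and turn from the pose measured when the call began, along the tool's axes at that moment; what a row does not reach only later rows make up. A row lasts 1/12 s, in which the tool goes at most 41.7 mm and 7.16 degrees, less where a joint would pass 70% of its speed; a pose out of reach is approached as far as the arm can. A call with a gripper value outside its range is refused whole. The fingers move at their own pace and stop on an object; "squeeze" is the grip in N (left out, the last holds). Time passes only in rows, so rows that repeat a pose let the fingers close. It gives the time, the measured TCP pose, the force and the opening at its end, in the units of the state.
- r.state(): the state, without advancing time (a new reading comes with each control period).
- cams.grab_frame(name): name is "scene" or "top" or "wrist"; returns (picture, depth): 480x640x3 uint8, red, green, blue; 480x640 float32, mm along the optical axis (not along the pixel's ray), 0 where there is no reading.
- cams.calibration(name): a dict with "fx", "fy", "cx", "cy" (pixels), "extrinsics" (4x4, takes a point from world to camera coordinates). Camera axes: x right, y down, z forward; pixel columns grow to the right and rows downward; lengths in mm; the calibration is good to about 2 mm. A picture is of the moment at which its call begins: read the wrist's pose just before it. calibration takes no time and is no camera call; for the wrist camera it gives the pose at the moment of the call.
- ticket.sign_off(): hands the job in, once; it reports no verdict.
Trained networks look in the newest picture that a camera, given by its name, has taken for a name from the list of things; names that differ only in an ending like _2 or _b are one class to them, and where a whole thing is asked for, a point or a joint stands for the part that bears it (a point fixed in the world has none). Each returns a list of dicts, best first, with "conf" (0 to 1); they miss things now and then, are a little off and sometimes report something else, mostly with a low value. They report only what shows in the picture. A call takes as long as a camera call.
- nets.search_frame(target, camera): "pixel" ([column, row] in pixels, amid what is visible of it).
- nets.cut_out(target, camera): "pixels" (480x640 bool, what is visible of it) and "pixel" ([column, row] in pixels, amid what is visible of it).
The state is a dict: "time_s": time; "joint_pos": joint angles; "qvel": joint speeds; "effort": joint torques, N m; "eef_pos": TCP position; "orientation": TCP orientation; "ft_force": force on the tool from outside, world axes, zero at the start; "wrist_torque": the same for the moment, N m; "finger_gap": opening from 0.0 (shut) to 1.0 (fully open).
Only numpy, scipy, OpenCV 4.12 (cv2) and the standard library are available. Lean on these libraries where they do the work, as an engineer would, in place of code of your own. Each camera call takes 0.05 s, during which the arm holds its last target. There are 200 camera calls.

## Working session

There is one attempt and no reset: what is moved stays moved. The work goes in short steps, Python scripts to look and compute and a tool call to move; the robot and the scene stay as the last step left them, time stands still between calls to the robot, and variables do not carry over. Pictures are saved under pics/ and viewed, about 12 in all and at most 16, crops included, and the job is handed in when it is done.

Besides the shell and the picture viewer there is one more tool, called by a JSON object that holds its "method" and its "body", one argument or row to a line. send_rows: Moves the arm, as the interface text tells. Its arguments: {"type":"object","properties":{"motion":{"type":"array","items":{"type":"array","items":{"type":"number"}}},"squeeze":{"type":"number"}},"required":["motion"]}

```bash
mkdir -p pics
cat > h.py <<'E'
import numpy as np, cv2
from station import r, cams, ticket, nets
def snap(cam,fn=None):
    im,d=cams.grab_frame(cam); c=cams.calibration(cam)
    if fn: cv2.imwrite('pics/'+fn,im[:,:,::-1])
    return im,d,c
def world(d,c):
    v,u=np.mgrid[0:480,0:640]
    P=np.stack([(u-c['cx'])/c['fx']*d,(v-c['cy'])/c['fy']*d,d],-1)
    E=np.array(c['extrinsics']); W=(P-E[:3,3])@E[:3,:3]
    W[d<=0]=np.nan
    return W
E
python3 - <<'E'
from h import *
print(r.state())
for n in('top','scene'):
    im,d,c=snap(n,n+'0.png'); np.savez(n+'0.npz',im=im,W=world(d,c)); print(n,c)
E
```

```text
{'time_s': 0.0, 'joint_pos': array([ 1.29299553e+00,  4.23814654e-01,  1.63067259e+00, -2.36266805e-05,
        1.08862660e+00, -1.90156711e-02]), 'qvel': array([-3.89496709e-04, -2.01239849e-04,  1.67691658e-04,  9.03408717e-06,
        5.10357813e-05, -8.52656505e-04]), 'effort': array([ 2.92466539e-03, -5.57382417e+01, -2.81735963e+01,  1.05527452e-04,
        7.28834333e-03,  1.58744932e-06]), 'eef_pos': array([159.78056407, 603.65883705, 223.16889991]), 'orientation': array([-3.14007134e+00, -8.01209671e-06,  2.88281849e+00]), 'ft_force': array([ 0.08734084, -0.04394144, -0.29890523]), 'wrist_torque': array([-0.04644785,  0.05175726, -0.02306012]), 'finger_gap': 1.0012599928122372}
top {'fx': 492.927536182206, 'fy': 492.927536182206, 'cx': 321.88772776148267, 'cy': 232.07407755593806, 'extrinsics': array([[-9.86819167e-03, -9.99750203e-01, -2.00537043e-02,
        -1.36742087e+00],
       [-9.95617875e-01,  1.16884827e-02, -9.27816090e-02,
         6.29555581e+02],
       [ 9.29928298e-02,  1.90502397e-02, -9.95484516e-01,
         1.16123740e+03],
       [ 0.00000000e+00,  0.00000000e+00,  0.00000000e+00,
         1.00000000e+00]])}
scene {'fx': 467.7470086197253, 'fy': 467.7470086197253, 'cx': 314.67269398729934, 'cy': 240.44760525301717, 'extrinsics': array([[-6.38108967e-01,  7.69775576e-01, -1.62021391e-02,
         3.97706264e+02],
       [ 5.48910202e-01,  4.40063670e-01, -7.10662759e-01,
        -2.96747650e+02],
       [-5.39920861e-01, -4.62373798e-01, -7.03346241e-01,
         1.30394483e+03],
       [ 0.00000000e+00,  0.00000000e+00,  0.00000000e+00,
         1.00000000e+00]])}
```

View pics/top0.png

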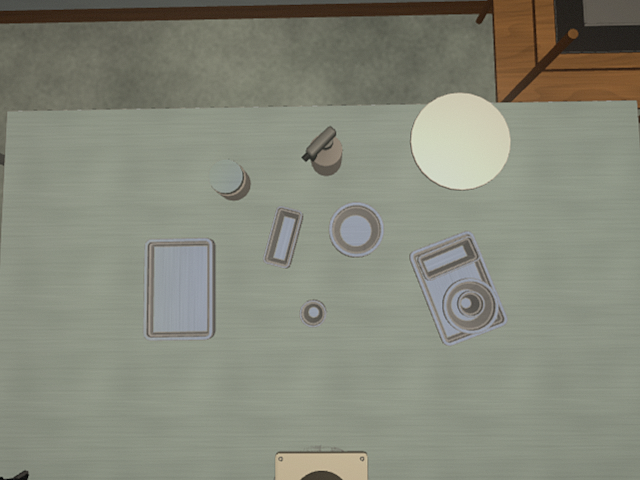

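View pics/scene0.png

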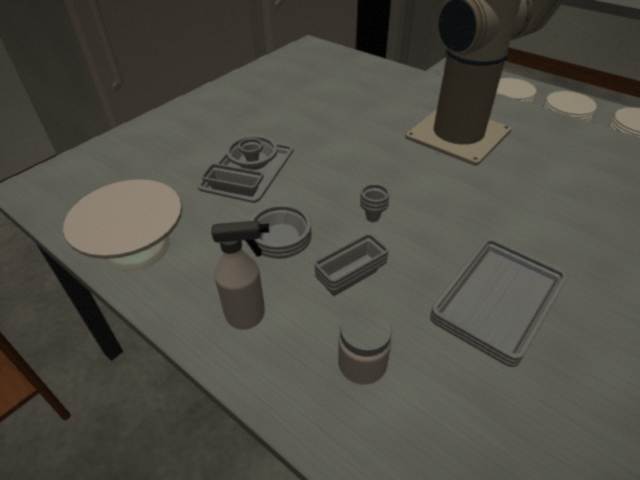

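```bash
cat >> h.py <<'E'
from scipy.optimize import least_squares
# rim specs: outer half x, half y, rim thickness, corner r (None=circle)
S=dict(tray=(120.5,82.5,9),bowl=(65,65,9),loaf=(32,70,5),mould=(31,31,5))
def fit(kind,P,guess,ang=0):
    """fit rim-centreline to Nx3 rim-top points; returns x,y,ang,resid rms,n"""
    a,b,t=S[kind]; a-=t/2;b-=t/2
    def res(p):
        q=P[:,:2]-p[:2]
        if kind in('bowl','mould'): return np.hypot(*q.T)-a
        c,s=np.cos(p[2]),np.sin(p[2]); q=np.abs(np.stack([c*q[:,0]+s*q[:,1],-s*q[:,0]+c*q[:,1]],1))
        cr=10 if kind=='tray' else 6
        e=q-[a-cr,b-cr]
        return np.hypot(*np.maximum(e,0).T)+np.minimum(e.max(1),0)-cr
    o=least_squares(res,[*guess,ang],loss='soft_l1',f_scale=1.5)
    return o.x.round(4),np.sqrt(np.mean(res(o.x)**2)).round(2),len(P)
def band(W,z0,z1,xy,R):
    P=W.reshape(-1,3); P=P[np.isfinite(P[:,0])]
    return P[(P[:,2]>z0)&(P[:,2]<z1)&(np.hypot(P[:,0]-xy[0],P[:,1]-xy[1])<R)]
E
python3 - <<'E'
from h import *
W=np.load('top0.npz')['W']
for n,(u,v) in dict(tray=(458,288),bowl=(471,303),loaf=(447,256),trayp=(180,290),mouldp=(313,312),bowlp=(356,230),loafp=(284,238),table=(400,400)).items():
    print(n,W[v,u].round(0))
def go(k,px,z,R,ang=0):
    xy=W[px[1],px[0],:2]
    for _ in range(2):
        P=band(W,z-5,z+5,xy,R); f=fit(k,P,xy,ang); xy=f[0][:2];ang=f[0][2]
    print(k,f,'z',np.median(P[:,2]).round(1))
go('tray',(180,290),45,165); go('mould',(313,312),78,45); go('bowl',(356,230),64,80); go('loaf',(284,238),70,90,-.2)
go('bowl',(471,303),43,80); go('mould',(471,303),60,45); go('loaf',(447,256),49,90,.3+1.57); go('tray',(458,288),25,165,.35)
for n,p in dict(spray=(325,150),jar=(229,178)).items(): print(n,W[p[1],p[0]].round(0))
E
```

```text
tray [ 492. -333.   20.]
bowl [ 456. -365.   11.]
loaf [ 569. -312.    8.]
trayp [494. 336.  22.]
mouldp [439.  15.  27.]
bowlp [634. -91.  27.]
loafp [617.  84.  24.]
table [ 228. -190.    3.]
tray (array([4.970585e+02, 3.345048e+02, 9.900000e-03]), np.float64(2.84), 1295) z 45.2
mould (array([438.5999,  14.9661,   0.    ]), np.float64(1.52), 177) z 78.6
bowl (array([631.6881, -87.8723,   0.    ]), np.float64(2.7), 617) z 64.7
loaf (array([615.3531,  83.9536,  -1.8337]), np.float64(1.59), 363) z 70.5
bowl (array([ 450.9749, -352.3261,    0.    ]), np.float64(14.53), 763) z 43.6
mould (array([ 455.9247, -349.6769,    0.    ]), np.float64(1.62), 188) z 60.4
loaf (array([ 5.619563e+02, -3.050028e+02,  3.806000e-01]), np.float64(15.83), 433) z 49.0
tray (array([ 4.928505e+02, -3.286114e+02,  3.460000e-01]), np.float64(23.28), 1760) z 25.6
spray [793. -19. 176.]
jar [749. 202. 106.]
```

```bash
cat >> h.py <<'E'
def to(x,y,z,yaw=None):
    """tool-frame shift (m) and turn to reach world target mm"""
    s=r.state(); p=s['eef_pos']; o=s['orientation']
    from scipy.spatial.transform import Rotation as Ro
    Rm=Ro.from_euler('xyz',o).as_matrix()
    d=Rm.T@(np.array([x,y,z])-p)/1000
    t=0 if yaw is None else -((yaw-o[2]+np.pi)%(2*np.pi)-np.pi)  # tool z is down
    print('at',p.round(1),o.round(3),'F',s['ft_force'].round(1),'gap',round(s['finger_gap'],3),'t',round(s['time_s'],2),'-> shift',d.round(4),'turn',round(t,3))
E
python3 -c "
from h import *
to(450,300,300,1.951); to(480,-330,300,1.951)"
```

```text
at [159.8 603.7 223.2] [-3.14  -0.     2.883] F [-1.3 -0.2  0.3] gap 0.999 t 0.1 -> shift [-0.3583 -0.2194 -0.0765] turn 0.932
at [159.8 603.7 223.2] [-3.14  -0.     2.883] F [-1.3 -0.2  0.3] gap 0.999 t 0.1 -> shift [-0.5485 -0.8207 -0.0756] turn 0.932
```

{"method": "send_rows", "body": {
  "motion": [
    [-0.036,-0.022,-0.008,0,1],
    [-0.072,-0.044,-0.016,0,1],
    [-0.108,-0.066,-0.024,0,1],
    [-0.144,-0.088,-0.032,0,1],
    [-0.18,-0.11,-0.04,0,1]
  ]
}}

```text
time_s: 0.52
eef_pos: [301.9, 454.2, 262.1]
orientation: [-3.139, -0.0, 2.883]
ft_force: [1.4, 0.8, 0.2]
finger_gap: 0.996
```

{"method": "send_rows", "body": {
  "motion": [
    [-0.036,-0.022,-0.008,0,1],
    [-0.072,-0.044,-0.016,0,1],
    [-0.108,-0.066,-0.024,0,1],
    [-0.144,-0.088,-0.032,0,1],
    [-0.18,-0.11,-0.04,0,1]
  ]
}}

```text
time_s: 0.93
eef_pos: [443.3, 305.9, 301.0]
orientation: [-3.139, -0.001, 2.884]
ft_force: [0.4, 0.4, -0.8]
finger_gap: 1.003
```

{"method": "send_rows", "body": {
  "motion": [
    [-0.013,-0.04,0,0,1],
    [-0.026,-0.08,0,0,1],
    [-0.039,-0.12,0,0,1],
    [-0.052,-0.16,0,0,1],
    [-0.063,-0.2,0,0,1]
  ]
}}

```text
time_s: 1.35
eef_pos: [452.7, 97.8, 301.3]
orientation: [-3.139, -0.001, 2.884]
ft_force: [1.0, 0.0, 0.6]
finger_gap: 0.999
```

{"method": "send_rows", "body": {
  "motion": [
    [-0.013,-0.04,0,0,1],
    [-0.026,-0.08,0,0,1],
    [-0.039,-0.12,0,0,1],
    [-0.052,-0.16,0,0,1],
    [-0.063,-0.2,0,0,1]
  ]
}}

```text
time_s: 1.77
eef_pos: [462.2, -110.4, 301.7]
orientation: [-3.139, -0.001, 2.884]
ft_force: [1.5, -0.3, -0.2]
finger_gap: 0.998
```

{"method": "send_rows", "body": {
  "motion": [
    [-0.013,-0.04,0,0.12,1],
    [-0.026,-0.08,0,0.24,1],
    [-0.039,-0.12,0,0.36,1],
    [-0.052,-0.16,0,0.48,1],
    [-0.063,-0.2,0,0.6,1]
  ]
}}

```text
time_s: 2.18
eef_pos: [471.7, -318.5, 301.9]
orientation: [-3.139, 0.001, 2.277]
ft_force: [1.5, 1.2, 0.4]
finger_gap: 1.003
```

```bash
python3 -c "
from h import *
to(480,-330,300,1.951)"
```

```text
at [ 471.7 -318.5  301.9] [-3.139e+00  1.000e-03  2.277e+00] F [1.5 1.2 0.4] gap 1.003 t 2.18 -> shift [-0.0141 -0.0011  0.0019] turn 0.326
```

{"method": "send_rows", "body": {
  "motion": [
    [-0.014,-0.001,0.002,0.11,1],
    [-0.014,-0.001,0.002,0.22,1],
    [-0.014,-0.001,0.002,0.326,1],
    [-0.014,-0.001,0.002,0.326,1],
    [-0.014,-0.001,0.002,0.326,1]
  ]
}}

```text
time_s: 2.6
eef_pos: [479.7, -329.7, 299.5]
orientation: [-3.139, 0.001, 1.954]
ft_force: [-0.4, 0.6, -0.2]
finger_gap: 1.003
```

Run:
```python
from h import *
im,d,c=snap('wrist','w1.png'); W=world(d,c); np.savez('w1.npz',im=im,W=W); to(480,-330,300,1.951)
def go(k,xy,z,R,ang=0):
    for _ in range(3):
        P=band(W,z-4,z+4,xy,R); 
        f=fit(k,P,xy,ang); xy=f[0][:2];ang=f[0][2]
    print(k,f,'z',np.median(P[:,2]).round(1))
go('mould',(456,-350),60,38)
P=band(W,38,48,(456,-350),75); P=P[np.hypot(P[:,0]-456,P[:,1]+350)>50]; print(fit('bowl',P,(456,-350)),np.median(P[:,2]))
go('loaf',(565,-310),49,76,.38)
```

```text
at [ 479.8 -329.6  299.7] [-3.139e+00  1.000e-03  1.955e+00] F [ 0.2 -0.1  0.5] gap 0.999 t 2.65 -> shift [-0.0004  0.     -0.0003] turn 0.004
mould (array([ 456.1431, -352.0825,    0.    ]), np.float64(1.52), 1097) z 59.5
(array([ 451.4282, -354.9759,    0.    ]), np.float64(2.65), 3741) 42.7838912310869
loaf (array([ 5.627054e+02, -3.071881e+02,  3.833000e-01]), np.float64(1.93), 2268) z 48.7
```

View pics/w1.png

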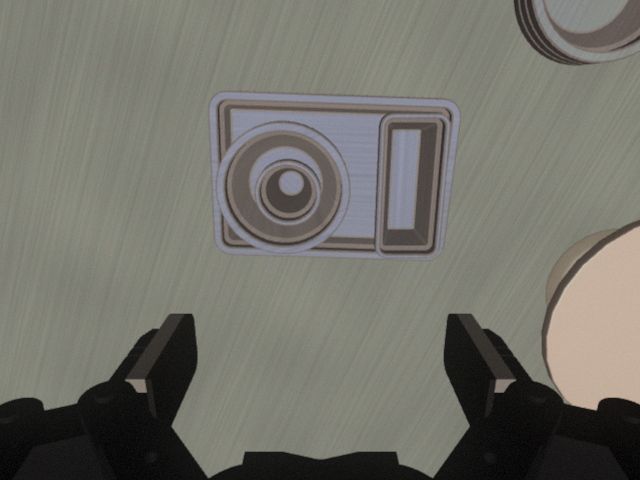

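Run:
```python
from h import *
W=np.load('w1.npz')['W']
for u,v in[(185,318),(188,340),(455,318),(452,340),(140,385)]: print((u,v),W[v,u].round(1))
c=cams.calibration('wrist'); E=np.array(c['extrinsics']); print('cam pos',(-E[:3,:3].T@E[:3,3]).round(0))
to(456,-351.5,115,1.951); to(456,-351.5,57,1.951)
```

```text
(185, 318) [ 435.5 -336.7  326.6]
(188, 340) [ 438.8 -343.3  327.8]
(455, 318) [ 515.2 -304.   327.4]
(452, 340) [ 518.3 -311.7  327. ]
(140, 385) [ 433.8 -339.7  356.8]
cam pos [ 450. -256.  449.]
at [ 479.8 -329.6  299.7] [-3.139e+00  1.000e-03  1.955e+00] F [ 0.2 -0.1  0.5] gap 0.999 t 2.65 -> shift [-0.0112 -0.0299  0.1847] turn 0.004
at [ 479.8 -329.6  299.7] [-3.139e+00  1.000e-03  1.955e+00] F [ 0.2 -0.1  0.5] gap 0.999 t 2.65 -> shift [-0.0112 -0.0298  0.2427] turn 0.004
```

Run:
```python
from h import *
W=np.load('w1.npz')['W']
A=W[305:480,:,:]; m=A[...,2]>230
print(np.nanmin(A[...,2][m]))
for v in range(312,350,4): print(v,[(u,W[v,u].round(0).tolist()) for u in (168,178,186,192)])
```

```text
319.20648325547387
312 [(168, [377.0, -552.0, -0.0]), (178, [388.0, -548.0, -1.0]), (186, [397.0, -543.0, 0.0]), (192, [403.0, -541.0, -0.0])]
316 [(168, [430.0, -340.0, 324.0]), (178, [433.0, -338.0, 325.0]), (186, [435.0, -337.0, 325.0]), (192, [437.0, -339.0, 321.0])]
320 [(168, [431.0, -338.0, 328.0]), (178, [434.0, -338.0, 328.0]), (186, [436.0, -336.0, 328.0]), (192, [437.0, -340.0, 322.0])]
324 [(168, [432.0, -338.0, 331.0]), (178, [435.0, -337.0, 331.0]), (186, [437.0, -338.0, 328.0]), (192, [438.0, -341.0, 322.0])]
328 [(168, [432.0, -338.0, 333.0]), (178, [435.0, -336.0, 333.0]), (186, [437.0, -339.0, 328.0]), (192, [438.0, -342.0, 323.0])]
332 [(168, [433.0, -337.0, 336.0]), (178, [436.0, -336.0, 336.0]), (186, [438.0, -339.0, 330.0]), (192, [439.0, -343.0, 323.0])]
336 [(168, [434.0, -338.0, 337.0]), (178, [436.0, -337.0, 336.0]), (186, [438.0, -342.0, 328.0]), (192, [439.0, -344.0, 324.0])]
340 [(168, [434.0, -338.0, 339.0]), (178, [437.0, -338.0, 337.0]), (186, [438.0, -342.0, 330.0]), (192, [440.0, -345.0, 324.0])]
344 [(168, [435.0, -337.0, 342.0]), (178, [437.0, -339.0, 337.0]), (186, [439.0, -343.0, 330.0]), (192, [440.0, -347.0, 325.0])]
348 [(168, [436.0, -337.0, 343.0]), (178, [438.0, -340.0, 338.0]), (186, [439.0, -344.0, 330.0]), (192, [441.0, -348.0, 325.0])]
```

{"method": "send_rows", "body": {
  "motion": [
    [-0.003,-0.008,0.04,0,1],
    [-0.006,-0.016,0.08,0,1],
    [-0.009,-0.024,0.12,0,1],
    [-0.011,-0.03,0.155,0,1],
    [-0.011,-0.03,0.183,0.004,0.9]
  ]
}}

```text
time_s: 3.07
eef_pos: [454.2, -350.7, 114.3]
orientation: [-3.138, -0.001, 1.954]
ft_force: [-0.3, 0.3, -0.3]
finger_gap: 0.901
```

{"method": "send_rows", "body": {
  "motion": [
    [0,0,0.02,0,0.9],
    [0,0,0.036,0,0.9],
    [0,0,0.044,0,0.9],
    [0,0,0.044,0,0.9]
  ]
}}

```text
time_s: 3.4
eef_pos: [453.2, -349.8, 68.7]
orientation: [-3.137, -0.004, 1.956]
ft_force: [-0.3, -0.2, 0.0]
finger_gap: 0.9
```

Run:
```python
from h import *
to(456,-351.5,57,1.951)
im,d,c=snap('wrist','w2.png')
im,d,c=snap('scene'); cv2.imwrite('pics/s2.png',cv2.resize(im[90:230,170:350,::-1],None,fx=4,fy=4,interpolation=2))
```

```text
at [ 453.2 -349.8   68.7] [-3.137 -0.004  1.956] F [-0.3 -0.2  0. ] gap 0.9 t 3.4 -> shift [-0.0027  0.002   0.0117] turn 0.005
```

View pics/w2.png

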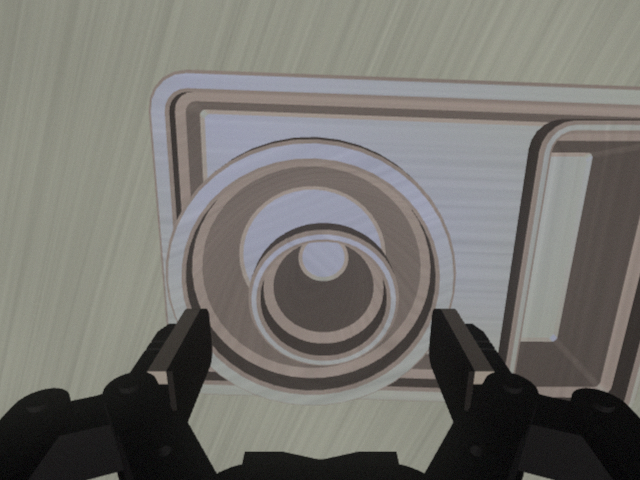

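View pics/s2.png

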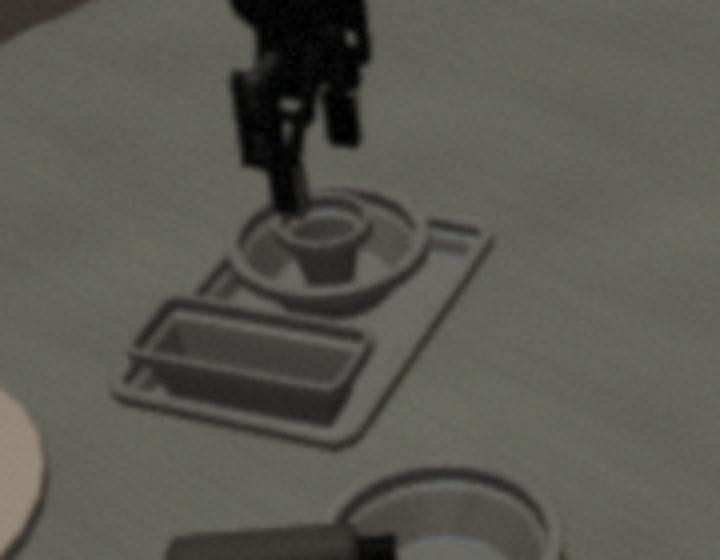

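Run:
```python
from h import *
c=cams.calibration('scene');E=np.array(c['extrinsics'])
for sg in(1,-1):
  for z in(55,65,75,85,95):
    p=np.array([453.2+sg*38*.93,-349.8+sg*38*.37,z]); q=E[:3,:3]@p+E[:3,3]
    u=c['fx']*q[0]/q[2]+c['cx'];v=c['fy']*q[1]/q[2]+c['cy']; print(sg,z,round((u-170)*4),round((v-90)*4))
```

```text
1 55 298 253
1 65 296 240
1 75 294 226
1 85 292 212
1 95 290 198
-1 55 346 189
-1 65 345 175
-1 75 343 162
-1 85 342 148
-1 95 340 134
```

{"method": "send_rows", "body": {
  "motion": [
    [-0.001,0.001,0.01,0.004,0.9],
    [-0.003,0.002,0.02,0.004,0.9],
    [-0.003,0.002,0.026,0.004,0.9],
    [-0.003,0.002,0.026,0.004,0.9],
    [-0.003,0.002,0.026,0.004,0.9]
  ]
}}

```text
time_s: 3.92
eef_pos: [457.1, -352.7, 44.4]
orientation: [-3.138, -0.001, 1.951]
ft_force: [0.5, -0.1, 0.6]
finger_gap: 0.901
```

Run:
```python
from h import *
to(456,-351.5,40,1.951)
im,d,c=snap('scene'); cv2.imwrite('pics/s3.png',cv2.resize(im[100:170,210:300,::-1],None,fx=6,fy=6,interpolation=2))
```

```text
at [ 457.1 -352.7   44.4] [-3.138e+00 -1.000e-03  1.951e+00] F [ 0.5 -0.1  0.6] gap 0.901 t 3.92 -> shift [ 0.0015 -0.0006  0.0044] turn 0.0
```

View pics/s3.png

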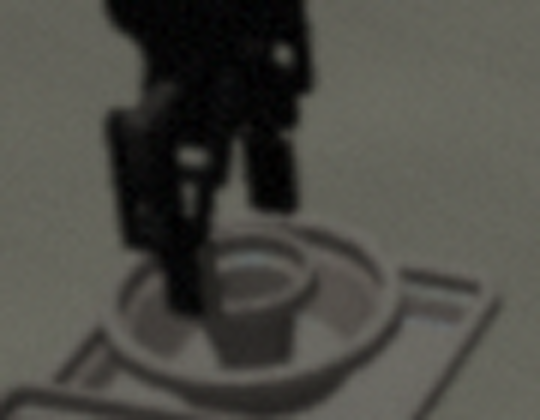

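{"method": "send_rows", "body": {
  "motion": [
    [0.001,-0.001,0.004,0,0.9],
    [0.001,-0.001,0.008,0,0.9],
    [0.001,-0.001,0.008,0,0.9],
    [0.001,-0.001,0.008,0,0.8],
    [0.001,-0.001,0.008,0,0.7]
  ],
  "squeeze": 40
}}

```text
time_s: 4.38
eef_pos: [456.1, -352.5, 37.0]
orientation: [-3.138, -0.0, 1.952]
ft_force: [-3.7, 0.0, 11.7]
finger_gap: 0.711
```

{"method": "send_rows", "body": {
  "motion": [
    [0,0,0,0,0.5],
    [0,0,0,0,0.5],
    [0,0,0,0,0.5],
    [0,0,0,0,0.5]
  ]
}}

```text
time_s: 4.72
eef_pos: [456.3, -352.7, 37.3]
orientation: [-3.138, 0.0, 1.951]
ft_force: [-0.4, -1.0, 3.5]
finger_gap: 0.702
```

Run:
```python
from h import *
to(456,-351.5,40,1.951)
im,d,c=snap('scene'); cv2.imwrite('pics/s4.png',cv2.resize(im[100:170,210:300,::-1],None,fx=6,fy=6,interpolation=2))
```

```text
at [ 456.3 -352.7   37.3] [-3.138  0.     1.951] F [-0.4 -1.   3.5] gap 0.702 t 4.72 -> shift [ 0.0012  0.0002 -0.0027] turn 0.0
```

View pics/s4.png

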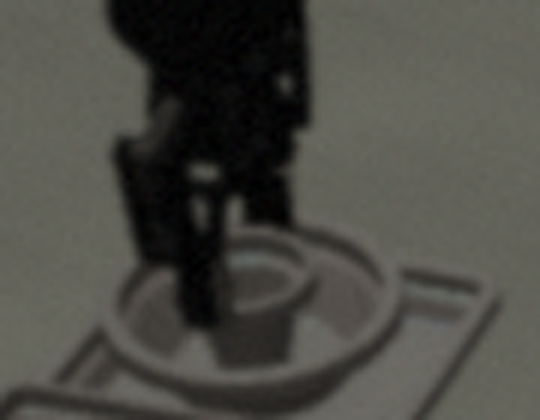

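{"method": "send_rows", "body": {
  "motion": [
    [0,0,-0.005,0,0.5],
    [0,0,-0.015,0,0.5],
    [0,0,-0.04,0,0.5],
    [0,0,-0.075,0,0.5],
    [0,0,-0.11,0,0.5]
  ]
}}

```text
time_s: 5.18
eef_pos: [455.8, -351.9, 148.3]
orientation: [-3.137, -0.002, 1.952]
ft_force: [0.4, 0.0, -0.6]
finger_gap: 0.702
```

Run:
```python
from h import *
im,d,c=snap('wrist','w5.png'); W=world(d,c); s=r.state(); p=s['eef_pos']
to(439,15,150)
for dz in (10,15,20,25,30): 
    P=band(W,p[2]+dz-3,p[2]+dz+3,p[:2],45); print(dz,len(P))
```

```text
at [ 459.4 -354.7  155.7] [3.14  0.008 1.952] F [ 1.9 -1.4  3.3] gap 0.702 t 5.23 -> shift [0.3508 0.1185 0.0031] turn 0
10 4427
15 2822
20 8408
25 5131
30 1294
```

View pics/w5.png

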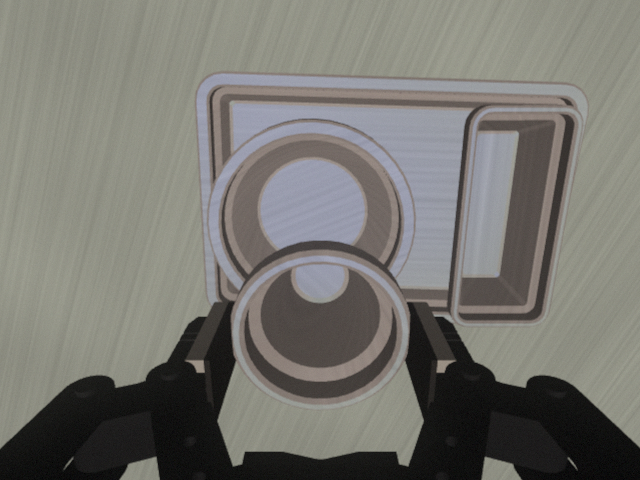

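{"method": "send_rows", "body": {
  "motion": [
    [0.037,0.012,0,0,0.5],
    [0.074,0.025,0,0,0.5],
    [0.111,0.037,0,0,0.5],
    [0.148,0.05,0,0,0.5],
    [0.185,0.062,0,0,0.5]
  ]
}}

```text
time_s: 5.65
eef_pos: [447.9, -158.3, 155.0]
orientation: [3.139, 0.008, 1.951]
ft_force: [0.4, 0.4, -0.6]
finger_gap: 0.707
```

{"method": "send_rows", "body": {
  "motion": [
    [0.037,0.012,0,0,0.5],
    [0.074,0.025,0,0,0.5],
    [0.11,0.037,0,0,0.5],
    [0.14,0.047,0,0,0.5],
    [0.16,0.054,0,0,0.5]
  ]
}}

```text
time_s: 6.07
eef_pos: [438.0, 12.8, 154.4]
orientation: [3.139, 0.008, 1.952]
ft_force: [-0.3, -0.4, -1.4]
finger_gap: 0.7
```

{"method": "send_rows", "body": {
  "motion": [
    [0.002,0,0,0,0.5],
    [0.002,0,0,0,0.5],
    [0.002,0,0,0,0.5]
  ]
}}

```text
time_s: 6.32
eef_pos: [437.4, 14.4, 154.7]
orientation: [3.138, 0.009, 1.953]
ft_force: [0.5, 0.4, -1.6]
finger_gap: 0.705
```

Run:
```python
from h import *
im,d,c=snap('wrist'); W=world(d,c); s=r.state(); p=s['eef_pos'];im0=im
to(439,15,150)
P=band(W,p[2]+19,p[2]+27,p[:2],36); print('held',fit('mould',P,p[:2]),np.median(P[:,2])-p[2],p)
P=band(W,74,82,(439,13),36); print('pile wrist',fit('mould',P,(439,13)),np.median(P[:,2]))
im,d,c=snap('top'); W=world(d,c)
P=band(W,p[2]+19,p[2]+27,p[:2],36); print('held top',fit('mould',P,p[:2]),np.median(P[:,2])-p[2])
cv2.imwrite('pics/w6.png',im0[:,:,::-1])
```

```text
at [437.5  14.  154.6] [3.138 0.009 1.952] F [ 0.3  0.  -1.1] gap 0.7 t 6.37 -> shift [0.0004 0.0018 0.0046] turn 0
held (array([436.4876,  15.2067,   0.    ]), np.float64(1.81), 8556) 22.089280936897353 [437.48269739  13.96884645 154.60987164]
pile wrist (array([437.7734,  13.1296,   0.    ]), np.float64(1.5), 1793) 77.22116313184091
held top (array([439.2144,  14.2466,   0.    ]), np.float64(0.0), 2) 23.156511347473725
```

```bash
python3 -c "
from h import *
to(438.5,12.5,75)"
```

```text
at [437.5  13.7 154.5] [3.139 0.009 1.951] F [-0.3 -0.6 -0.9] gap 0.707 t 6.42 -> shift [-0.0008  0.0002  0.0795] turn 0
```

{"method": "send_rows", "body": {
  "motion": [
    [-0.001,0,0.025,0,0.5],
    [-0.001,0,0.05,0,0.5],
    [-0.001,0,0.068,0,0.5],
    [-0.001,0,0.078,0,0.5],
    [-0.001,0,0.08,0,0.5]
  ]
}}

```text
time_s: 6.83
eef_pos: [437.3, 11.3, 73.0]
orientation: [-3.142, 0.007, 1.949]
ft_force: [-0.5, -0.6, -0.5]
finger_gap: 0.7
```

{"method": "send_rows", "body": {
  "motion": [
    [0,0,0.002,0,0.5],
    [0,0,0.004,0,0.5],
    [0,0,0.006,0,0.5],
    [0,0,0.0075,0,0.5],
    [0,0,0.0075,0,0.5]
  ]
}}

```text
time_s: 7.25
eef_pos: [438.1, 11.0, 67.1]
orientation: [3.14, 0.008, 1.95]
ft_force: [-4.5, -1.9, 15.3]
finger_gap: 0.706
```

```bash
python3 -c "
from h import *
to(438.5,12.5,67.3)"
```

```text
at [438.1  11.   67.1] [3.14  0.008 1.95 ] F [-4.5 -1.9 15.3] gap 0.706 t 7.25 -> shift [ 0.0012  0.0009 -0.0002] turn 0
```

{"method": "send_rows", "body": {
  "motion": [
    [0,0,-0.001,0,0.75],
    [0,0,-0.001,0,0.85],
    [0,0,-0.001,0,0.95],
    [0,0,-0.001,0,0.95],
    [0,0,-0.02,0,0.95]
  ]
}}

```text
time_s: 7.67
eef_pos: [436.1, 11.2, 85.2]
orientation: [-3.139, 0.007, 1.95]
ft_force: [-0.7, -0.1, -0.3]
finger_gap: 0.949
```

{"method": "send_rows", "body": {
  "motion": [
    [0,0,-0.035,0,0.95],
    [0,0,-0.07,0,0.95],
    [0,0,-0.1,0,0.95],
    [0,0,-0.125,0,0.95],
    [0,0,-0.13,0,0.95]
  ]
}}

```text
time_s: 8.08
eef_pos: [438.4, 12.2, 219.1]
orientation: [3.138, 0.009, 1.95]
ft_force: [0.9, 0.7, 0.5]
finger_gap: 0.949
```

Run:
```python
from h import *
to(438.5,12.5,200)
im,d,c=snap('wrist'); W=world(d,c)
P=band(W,80,100,(439,14),45); print(np.percentile(P[:,2],[5,25,50,75,95]).round(1)); P=band(W,85,95,(439,13),45); print('pile wrist',fit('mould',P,(439,13)),np.median(P[:,2]))
# plane tilt
A=np.c_[P[:,0]-438,P[:,1]-13,np.ones(len(P))]; print(np.linalg.lstsq(A,P[:,2],rcond=None)[0].round(3))
```

```text
at [438.4  12.2 219.1] [3.138 0.009 1.95 ] F [0.9 0.7 0.5] gap 0.949 t 8.08 -> shift [0.0004 0.0001 0.0191] turn 0
[81.8 87.1 88.2 88.8 89.7]
pile wrist (array([437.3111,  11.39  ,   0.    ]), np.float64(1.52), 2043) 88.33233712964977
[-2.0000e-03  2.0000e-03  8.8266e+01]
```

```bash
python3 -c "
from h import *
im,d,c=snap('top'); W=world(d,c); P=band(W,82,98,(438.6,15),34); print(len(P),np.percentile(P[:,2],[25,50,75]))
to(425,-350,220,1.951)"
```

```text
34 [88.09144418 90.82166587 92.11414205]
at [436.9  12.2 216.3] [3.142 0.008 1.95 ] F [ 0.1 -0.6 -0.7] gap 0.95 t 8.18 -> shift [-0.3321 -0.1451 -0.0012] turn -0.001
```

{"method": "send_rows", "body": {
  "motion": [
    [-0.037,-0.016,0,0,0.95],
    [-0.074,-0.032,0,0,0.95],
    [-0.111,-0.048,0,0,0.95],
    [-0.148,-0.064,0,0,0.95],
    [-0.18,-0.078,0,0,0.6]
  ]
}}

```text
time_s: 8.6
eef_pos: [429.7, -185.6, 215.7]
orientation: [-3.139, 0.006, 1.95]
ft_force: [0.6, -0.0, 0.6]
finger_gap: 0.827
```

{"method": "send_rows", "body": {
  "motion": [
    [-0.037,-0.016,0,0,0.5],
    [-0.074,-0.032,0,0,0.3],
    [-0.11,-0.048,0,0,0.3],
    [-0.14,-0.062,0,0,0.3],
    [-0.15,-0.066,0,0,0.3]
  ]
}}

```text
time_s: 9.02
eef_pos: [422.8, -353.1, 214.4]
orientation: [-3.138, 0.005, 1.947]
ft_force: [0.5, -0.6, -0.7]
finger_gap: 0.301
```

{"method": "send_rows", "body": {
  "motion": [
    [0,0,0,0,0.3],
    [0,0,0,0,0.3]
  ]
}}

```text
time_s: 9.18
eef_pos: [421.6, -352.5, 212.2]
orientation: [-3.136, 0.001, 1.946]
ft_force: [-0.0, -0.4, -0.2]
finger_gap: 0.304
```

```bash
cat >> h.py <<'E'
def rimfit(W,kind,z,g,ang=0,tol=4,inner=0):
    for _ in range(3):
        P=band(W,z-tol,z+tol,g,{'tray':155,'bowl':70,'loaf':80,'mould':36}[kind])
        if inner: P=P[np.hypot(*(P[:,:2]-g).T)>inner]
        f=fit(kind,P,g,ang); g,ang=f[0][:2],f[0][2]
    A=np.c_[P[:,:2]-g,np.ones(len(P))]
    print(kind,f,'plane',np.linalg.lstsq(A,P[:,2],rcond=None)[0].round(3)); return f[0]
E
python3 - <<'E'
from h import *
im,d,c=snap('wrist','w7.png'); W=world(d,c)
b=rimfit(W,'bowl',43,(451,-355),inner=50); to(*(b[:2]-60.5*np.array([np.cos(.38),np.sin(.38)])),90,1.951)
rimfit(W,'loaf',49,(562.7,-307),.383)
for v in range(290,420,12): print(v,W[v,200:460:20,2].round(0))
E
```

```text
bowl (array([ 450.6573, -354.3675,    0.    ]), np.float64(2.71), 5882) plane [2.0000e-03 1.0000e-03 4.3019e+01]
at [ 421.9 -351.7  212.6] [-3.136e+00  1.000e-03  1.947e+00] F [ 0.5  0.5 -0.5] gap 0.299 t 9.23 -> shift [-0.0132 -0.0341  0.1228] turn -0.004
loaf (array([ 5.619000e+02, -3.063675e+02,  3.839000e-01]), np.float64(2.83), 3958) plane [ 0.     0.    48.712]
290 [ 0. -1. -0. -1. 25. 25. 25. 43. 42. 24. 26. 25. 25.]
302 [ -1.  -1.   1.   1. 228.   1.   1.   1. 228.   0.   2.   0.   1.]
314 [ -0.  -0.  -0. 231. 237.   1.   2.   0. 236. 237.   1.   1.  -0.]
326 [  1.   1.  -0. 245. 242.   1.   2.   0. 239. 245. 238.  -0.   2.]
338 [ -1.  -0. 245. 252. 242.   1.   1.   1. 240. 251. 245.   1.   1.]
350 [  0.   1. 252. 257. 244.   0.   1.   0. 241. 257. 259.   1.   1.]
362 [  1. 264. 267. 266. 245.   0.   1.   2. 243. 264. 266. 265.   1.]
374 [263. 270. 269. 270. 247.   1.   0.   1. 244. 270. 270. 270. 263.]
386 [268. 274. 274. 274. 248.   1.   1.   1. 245. 275. 275. 274. 268.]
398 [273. 278. 279. 284.  -1.   1.   0.   1.   1. 285. 278. 278. 272.]
410 [275. 289. 289. 289.   1.   1.   0.   0.   1. 289. 288. 288. 274.]
```

View pics/w7.png

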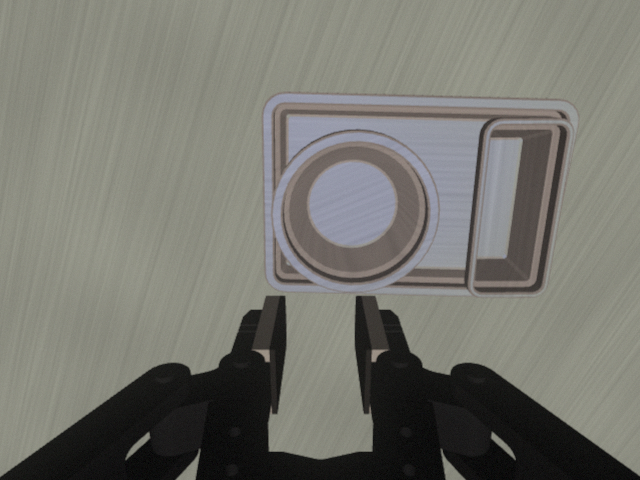

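{"method": "send_rows", "body": {
  "motion": [
    [-0.004,-0.01,0.035,0,0.3],
    [-0.008,-0.02,0.07,0,0.3],
    [-0.013,-0.034,0.105,0,0.3],
    [-0.013,-0.034,0.14,0,0.3],
    [-0.013,-0.034,0.152,-0.004,0.3]
  ]
}}

```text
time_s: 9.65
eef_pos: [391.9, -372.9, 56.6]
orientation: [-3.134, -0.006, 1.952]
ft_force: [-0.6, 1.3, 0.3]
finger_gap: 0.304
```

{"method": "send_rows", "body": {
  "motion": [
    [0,0,0.008,0,0.3],
    [0,0,0.016,0,0.3],
    [0,0,0.024,0,0.3],
    [0,0,0.028,0,0.3],
    [0,0,0.028,0,0.3]
  ]
}}

```text
time_s: 10.07
eef_pos: [392.1, -372.8, 28.8]
orientation: [-3.134, -0.005, 1.952]
ft_force: [-0.6, 0.2, 0.0]
finger_gap: 0.305
```

Run:
```python
from h import *
im,d,c=snap('wrist','w8.png'); to(394.5,-376.8,22,1.951)
```

```text
at [ 392.2 -373.    29.2] [-3.134 -0.005  1.952] F [0.4 0.3 1.3] gap 0.3 t 10.12 -> shift [-0.0044  0.0008  0.0072] turn 0.001
```

View pics/w8.png

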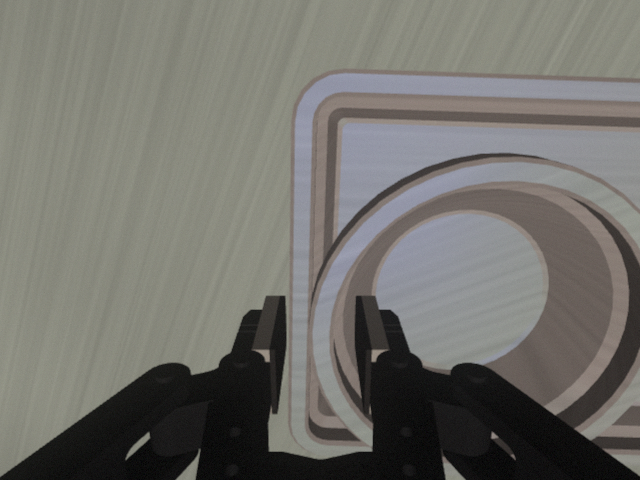

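{"method": "send_rows", "body": {
  "motion": [
    [-0.004,0.001,0,0,0.3],
    [-0.004,0.001,0.002,0,0.3],
    [-0.004,0.001,0.004,0,0.3],
    [-0.004,0.001,0.006,0,0.3],
    [-0.004,0.001,0.006,0,0.3]
  ]
}}

```text
time_s: 10.53
eef_pos: [394.3, -376.2, 22.9]
orientation: [-3.134, -0.005, 1.952]
ft_force: [-0.8, 0.7, 0.3]
finger_gap: 0.302
```

{"method": "send_rows", "body": {
  "motion": [
    [0,0,0.001,0,0.3],
    [0,0,0.002,0,0.3],
    [0,0,0.003,0,0.3]
  ]
}}

```text
time_s: 10.78
eef_pos: [394.7, -376.4, 20.0]
orientation: [-3.134, -0.005, 1.952]
ft_force: [1.3, 1.1, 2.7]
finger_gap: 0.303
```

{"method": "send_rows", "body": {
  "motion": [
    [0,0,0,0,0.2],
    [0,0,0,0,0.1],
    [0,0,0,0,0.05],
    [0,0,0,0,0.0],
    [0,0,0,0,0.0]
  ],
  "squeeze": 70
}}

```text
time_s: 11.2
eef_pos: [396.5, -377.6, 21.6]
orientation: [-3.137, -0.001, 1.951]
ft_force: [3.2, 1.6, 12.6]
finger_gap: 0.169
```

{"method": "send_rows", "body": {
  "motion": [
    [0,0,0,0,0.0],
    [0,0,-0.003,0,0.0],
    [0,0,-0.006,0,0.0],
    [0,0,-0.01,0,0.0],
    [0,0,-0.01,0,0.0]
  ]
}}

```text
time_s: 11.62
eef_pos: [396.9, -378.0, 32.4]
orientation: [-3.137, -0.0, 1.951]
ft_force: [1.0, -1.0, 2.6]
finger_gap: 0.129
```

Run:
```python
from h import *
im,d,c=snap('wrist'); W=world(d,c); s=r.state(); to(394.5,-376.8,22)
rimfit(W,'bowl',53,(451,-354),inner=50,tol=7)
im,d,c=snap('scene'); cv2.imwrite('pics/s9.png',cv2.resize(im[90:180,190:310,::-1],None,fx=6,fy=6,interpolation=2))
```

```text
at [ 396.6 -377.9   32. ] [-3.137 -0.     1.951] F [ 0.5 -1.4  1.7] gap 0.134 t 11.67 -> shift [ 0.0018 -0.0015  0.0101] turn 0
bowl (array([ 447.5828, -351.8694,    0.    ]), np.float64(3.07), 10158) plane [-0.068 -0.049 46.748]
```

View pics/s9.png

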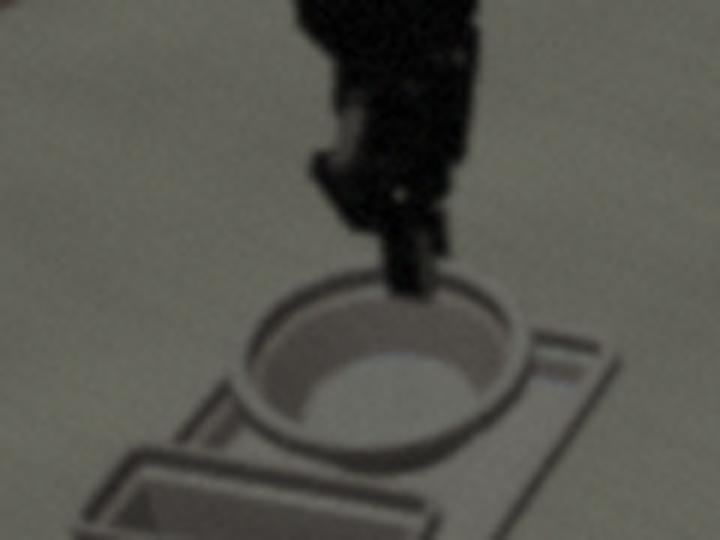

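{"method": "send_rows", "body": {
  "motion": [
    [0,0,0.004,0,0.0],
    [0,0,0.008,0,0.0],
    [0,0,0.011,0,0.0],
    [0,0,0.011,0,0.15],
    [0,0,0.011,0,0.3]
  ],
  "squeeze": 120
}}

```text
time_s: 12.13
eef_pos: [396.0, -378.8, 22.1]
orientation: [-3.136, 0.001, 1.951]
ft_force: [0.3, -0.6, -0.1]
finger_gap: 0.276
```

{"method": "send_rows", "body": {
  "motion": [
    [0,0,0,0,0.3],
    [0,0,-0.003,0,0.3],
    [0,0,-0.003,0,0.3]
  ]
}}

```text
time_s: 12.38
eef_pos: [395.6, -378.5, 24.9]
orientation: [-3.136, -0.0, 1.951]
ft_force: [0.1, -1.2, -0.4]
finger_gap: 0.298
```

Run:
```python
from h import *
im,d,c=snap('wrist'); W=world(d,c); to(394.5,-376.8,22.5,1.951)
b=rimfit(W,'bowl',43,(451,-354),inner=50)
to(*(b[:2]-60.5*np.array([np.cos(.38),np.sin(.38)])),22.5,1.951)
```

```text
at [ 395.7 -378.5   24.8] [-3.136 -0.     1.951] F [0.  0.7 0.2] gap 0.302 t 12.43 -> shift [ 0.002  -0.0005  0.0023] turn -0.0
bowl (array([ 445.1557, -353.3886,    0.    ]), np.float64(2.83), 19761) plane [-2.0000e-03  1.0000e-03  4.2284e+01]
at [ 395.7 -378.5   24.8] [-3.136 -0.     1.951] F [0.  0.7 0.2] gap 0.302 t 12.43 -> shift [ 0.005  -0.0053  0.0023] turn -0.0
```

{"method": "send_rows", "body": {
  "motion": [
    [0.002,-0.002,0,0,0.3],
    [0.005,-0.005,0,0,0.3],
    [0.005,-0.005,0.002,0,0.3],
    [0.005,-0.005,0.002,0,0.3]
  ]
}}

```text
time_s: 12.77
eef_pos: [389.0, -375.3, 22.6]
orientation: [-3.136, -0.001, 1.951]
ft_force: [1.9, 1.6, 2.6]
finger_gap: 0.299
```

Run:
```python
from h import *
im,d,c=snap('wrist','w10.png'); W=world(d,c); 
b=rimfit(W,'bowl',43,(446,-354),inner=50)
to(*(b[:2]-60.5*np.array([np.cos(.38),np.sin(.38)])),22.5,1.951)
```

```text
bowl (array([ 444.1145, -353.6157,    0.    ]), np.float64(2.74), 18124) plane [1.0000e-03 4.0000e-03 4.2625e+01]
at [ 389.1 -375.5   22.7] [-3.136e+00 -1.000e-03  1.951e+00] F [0.2 1.3 0.8] gap 0.301 t 12.82 -> shift [-0.0001 -0.0013  0.0002] turn -0.0
```

View pics/w10.png

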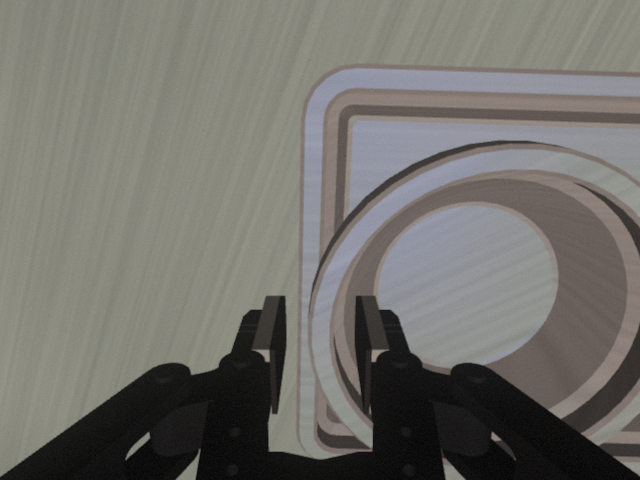

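{"method": "send_rows", "body": {
  "motion": [
    [0,-0.001,0,0,0.2],
    [0,-0.001,0,0,0.1],
    [0,-0.001,0,0,0.05],
    [0,-0.001,0,0,0.0],
    [0,-0.001,0,0,0.0]
  ],
  "squeeze": 120
}}

```text
time_s: 13.23
eef_pos: [388.5, -376.3, 24.2]
orientation: [-3.136, 0.0, 1.951]
ft_force: [-3.4, 2.6, 17.9]
finger_gap: 0.061
```

{"method": "send_rows", "body": {
  "motion": [
    [0,0,0,0,0.0],
    [0,0,-0.003,0,0.0],
    [0,0,-0.008,0,0.0],
    [0,0,-0.015,0,0.0],
    [0,0,-0.015,0,0.0]
  ]
}}

```text
time_s: 13.65
eef_pos: [388.9, -376.7, 40.2]
orientation: [-3.137, 0.001, 1.951]
ft_force: [0.9, -0.3, -2.0]
finger_gap: 0.058
```

Run:
```python
from h import *
im,d,c=snap('wrist'); W=world(d,c); s=r.state(); to(394.5,-376.8,22)
rimfit(W,'bowl',57,(446,-354),inner=50,tol=9)
```

```text
at [ 388.9 -376.7   39.8] [-3.137e+00  2.000e-03  1.951e+00] F [-0.7 -0.2 -1.2] gap 0.055 t 13.7 -> shift [-0.0022  0.0053  0.0178] turn 0
bowl (array([ 440.572 , -354.4657,    0.    ]), np.float64(3.05), 20737) plane [-2.6000e-02  0.0000e+00  5.5936e+01]
```

{"method": "send_rows", "body": {
  "motion": [
    [0,0,-0.025,0,0.0],
    [0,0,-0.055,0,0.0],
    [0,0,-0.09,0,0.0],
    [0,0,-0.115,0,0.0],
    [0,0,-0.13,0,0.0]
  ]
}}

```text
time_s: 14.12
eef_pos: [390.2, -377.1, 172.8]
orientation: [-3.138, 0.005, 1.951]
ft_force: [1.0, -0.5, -2.9]
finger_gap: 0.057
```

{"method": "send_rows", "body": {
  "motion": [
    [0,0,0,0,0.0],
    [0,0,0,0,0.0]
  ]
}}

```text
time_s: 14.28
eef_pos: [390.6, -377.5, 173.6]
orientation: [-3.139, 0.007, 1.951]
ft_force: [-1.3, -1.2, -1.9]
finger_gap: 0.058
```

Run:
```python
from h import *
s=r.state();p=s['eef_pos'];zz=p[2]+20
for n in('wrist','top'):
    im,d,c=snap(n,'x11%s.png'%n); W=world(d,c); b=rimfit(W,'bowl',zz,p[:2]+[55,22],inner=45,tol=10); print(n,b[:2]-p[:2],p)
to(575,-112,170,1.951)
```

```text
bowl (array([ 442.5323, -354.3692,    0.    ]), np.float64(3.58), 19457) plane [-2.20000e-02 -1.70000e-02  1.89652e+02]
wrist [51.89869165 23.16228395] [ 390.63360835 -377.53148395  173.55907867]
bowl (array([ 445.5495, -350.9437,    0.    ]), np.float64(3.08), 825) plane [-9.00000e-03 -6.00000e-03  1.90794e+02]
top [54.91589165 26.58778395] [ 390.63360835 -377.53148395  173.55907867]
at [ 389.6 -376.5  171.6] [-3.137e+00  3.000e-03  1.951e+00] F [ 0.  -0.6 -1.6] gap 0.061 t 14.38 -> shift [ 1.768e-01  2.703e-01 -1.000e-04] turn -0.0
```

{"method": "send_rows", "body": {
  "motion": [
    [0.02,0.031,0,0,0.0],
    [0.04,0.062,0,0,0.0],
    [0.06,0.092,0,0,0.0],
    [0.08,0.123,0,0,0.0],
    [0.1,0.153,0,0,0.0]
  ]
}}

```text
time_s: 14.8
eef_pos: [494.2, -224.9, 168.6]
orientation: [-3.135, 0.001, 1.95]
ft_force: [0.7, 0.3, -1.1]
finger_gap: 0.06
```

{"method": "send_rows", "body": {
  "motion": [
    [0.02,0.031,0,0,0.0],
    [0.04,0.062,0,0,0.0],
    [0.06,0.092,0,0,0.0],
    [0.073,0.112,0,0,0.0],
    [0.074,0.117,0,0,0.0]
  ]
}}

```text
time_s: 15.22
eef_pos: [576.4, -109.3, 165.6]
orientation: [-3.133, -0.001, 1.954]
ft_force: [-0.2, -0.0, -1.5]
finger_gap: 0.058
```

{"method": "send_rows", "body": {
  "motion": [
    [0,0,0,0,0.0],
    [0,0,0,0,0.0]
  ]
}}

```text
time_s: 15.38
eef_pos: [575.2, -108.9, 163.7]
orientation: [-3.13, -0.003, 1.955]
ft_force: [-0.1, 0.3, -1.3]
finger_gap: 0.059
```

Run:
```python
from h import *
s=r.state();p=s['eef_pos'];zz=p[2]+18
for n in('wrist','top'):
    im,d,c=snap(n,'x12%s.png'%n); W=world(d,c); b=rimfit(W,'bowl',zz,p[:2]+[55,22],inner=45,tol=5); print(n,b[:2]-p[:2],p)
    if n=='wrist': rimfit(W,'bowl',64,(631,-89),inner=50)
to(576.8,-114.5,100,1.951)
```

```text
bowl (array([628.0878, -86.8571,   0.    ]), np.float64(3.17), 17302) plane [-1.70000e-02 -2.00000e-03  1.80776e+02]
wrist [52.93241917 22.02209211] [ 575.15538083 -108.87919211  163.67154714]
bowl (array([631.1147, -90.4104,   0.    ]), np.float64(2.62), 3335) plane [ 1.0000e-02 -6.0000e-03  6.4535e+01]
bowl (array([629.5933, -84.8555,   0.    ]), np.float64(2.68), 421) plane [-1.20000e-02 -4.00000e-03  1.82162e+02]
top [54.43791917 24.02369211] [ 575.15538083 -108.87919211  163.67154714]
at [ 575.  -110.   164.5] [-3.131e+00 -3.000e-03  1.953e+00] F [ 0.4 -0.1 -1.3] gap 0.061 t 15.48 -> shift [-0.005   0.0006  0.0645] turn 0.002
```

```bash
python3 -c "
from h import *
to(577.6,-112.2,72,1.951)"
```

```text
at [ 575.  -110.   164.5] [-3.131e+00 -3.000e-03  1.953e+00] F [ 0.4 -0.1 -1.3] gap 0.061 t 15.48 -> shift [-0.0033  0.0025  0.0925] turn 0.002
```

{"method": "send_rows", "body": {
  "motion": [
    [-0.003,0.0025,0.025,0.002,0.0],
    [-0.003,0.0025,0.05,0.002,0.0],
    [-0.003,0.0025,0.07,0.002,0.0],
    [-0.003,0.0025,0.085,0.002,0.0],
    [-0.003,0.0025,0.092,0.002,0.0]
  ]
}}

```text
time_s: 15.9
eef_pos: [575.2, -113.0, 70.2]
orientation: [-3.128, -0.005, 1.949]
ft_force: [-0.1, 0.6, -1.2]
finger_gap: 0.061
```

```bash
python3 -c "
from h import *
to(577.6,-112.2,64,1.951)"
```

```text
at [ 575.2 -113.    70.2] [-3.128 -0.005  1.949] F [-0.1  0.6 -1.2] gap 0.061 t 15.9 -> shift [-0.0001  0.0026  0.0062] turn -0.002
```

{"method": "send_rows", "body": {
  "motion": [
    [0,0.0026,0.002,0,0.0],
    [0,0.0026,0.004,0,0.0],
    [0,0.0026,0.006,0,0.0],
    [0,0.0026,0.008,0,0.0],
    [0,0.0026,0.008,0,0.0]
  ]
}}

```text
time_s: 16.32
eef_pos: [577.8, -112.2, 62.6]
orientation: [-3.129, -0.004, 1.949]
ft_force: [0.2, 0.3, -1.8]
finger_gap: 0.06
```

{"method": "send_rows", "body": {
  "motion": [
    [0,0,0.001,0,0.0],
    [0,0,0.002,0,0.0],
    [0,0,0.003,0,0.0],
    [0,0,0.003,0,0.0]
  ]
}}

```text
time_s: 16.65
eef_pos: [577.9, -112.1, 59.7]
orientation: [-3.129, -0.004, 1.949]
ft_force: [0.4, -0.5, -2.2]
finger_gap: 0.057
```

Run:
```python
from h import *
to(577.6,-112.2,58,1.951)
im,d,c=snap('wrist','w13.png'); W=world(d,c); rimfit(W,'bowl',76,(631,-90),inner=48,tol=6)
```

```text
at [ 577.9 -112.1   59.7] [-3.129 -0.004  1.949] F [ 0.4 -0.5 -2.2] gap 0.057 t 16.65 -> shift [ 0.     -0.0003  0.0017] turn -0.002
bowl (array([630.5594, -89.8812,   0.    ]), np.float64(3.01), 18517) plane [-2.2000e-02  2.0000e-03  7.5834e+01]
```

{"method": "send_rows", "body": {
  "motion": [
    [0,0,0.001,0,0.0],
    [0,0,0.002,0,0.0],
    [0,0,0.003,0,0.0],
    [0,0,0.003,0,0.0]
  ]
}}

```text
time_s: 17.03
eef_pos: [578.0, -112.1, 57.8]
orientation: [-3.129, -0.004, 1.949]
ft_force: [-3.8, 0.7, 9.7]
finger_gap: 0.063
```

{"method": "send_rows", "body": {
  "motion": [
    [0,0,0.001,0,0.0],
    [0,0,0.002,0,0.0],
    [0,0,0.001,0,0.1],
    [0,0,0,0,0.2],
    [0,0,-0.002,0,0.25]
  ]
}}

```text
time_s: 17.45
eef_pos: [578.0, -112.2, 59.8]
orientation: [-3.129, -0.004, 1.949]
ft_force: [0.5, -0.8, 0.5]
finger_gap: 0.249
```

{"method": "send_rows", "body": {
  "motion": [
    [0,0,-0.005,0,0.28],
    [0,0,-0.02,0,0.28],
    [0,0,-0.05,0,0.3],
    [0,0,-0.09,0,0.5],
    [0,0,-0.12,0,0.8]
  ]
}}

```text
time_s: 17.87
eef_pos: [580.1, -112.1, 182.1]
orientation: [-3.13, -0.003, 1.949]
ft_force: [1.7, -0.2, 0.7]
finger_gap: 0.574
```

Run:
```python
from h import *
for n,g in(('wrist',(631,-90)),('top',(631,-88))):
    im,d,c=snap(n,'x14%s.png'%n); W=world(d,c); rimfit(W,'bowl',76,g,inner=48,tol=6)
to(540,-300,220,1.955)
```

```text
bowl (array([635.2919, -88.7584,   0.    ]), np.float64(3.8), 7318) plane [-3.8000e-02  1.7000e-02  7.7586e+01]
bowl (array([634.3227, -87.0756,   0.    ]), np.float64(2.66), 237) plane [4.0000e-03 2.0000e-03 7.6441e+01]
at [ 583.4 -112.8  185.7] [-3.138e+00  2.000e-03  1.949e+00] F [-0.5 -0.1  0.2] gap 0.742 t 17.97 -> shift [-0.158  -0.1096 -0.0336] turn -0.006
```

{"method": "send_rows", "body": {
  "motion": [
    [-0.036,-0.022,-0.008,0,0.8],
    [-0.072,-0.044,-0.016,0,0.9],
    [-0.108,-0.066,-0.024,0,0.95],
    [-0.144,-0.088,-0.033,0,0.95],
    [-0.158,-0.105,-0.033,-0.006,0.95]
  ]
}}

```text
time_s: 18.38
eef_pos: [544.9, -301.9, 220.5]
orientation: [-3.14, 0.005, 1.954]
ft_force: [0.5, -0.1, 0.2]
finger_gap: 0.952
```

{"method": "send_rows", "body": {
  "motion": [
    [0,0,0,0,0.95],
    [0,0,0,0,0.95]
  ]
}}

```text
time_s: 18.55
eef_pos: [544.3, -303.5, 220.2]
orientation: [-3.14, 0.005, 1.951]
ft_force: [-0.5, -0.3, 0.2]
finger_gap: 0.953
```

Run:
```python
from h import *
im,d,c=snap('wrist','w15.png'); W=world(d,c); b=rimfit(W,'loaf',49,(562,-306),.384)
to(b[0],b[1],35,np.pi/2+b[2]); rimfit(W,'bowl',76,(632,-89),inner=50,tol=6)
P=band(W,21,29,(493,-329),160); print(len(P))
def_=rimfit(W,'tray',25,(490,-331),.36)
```

```text
loaf (array([ 5.627855e+02, -3.054644e+02,  3.853000e-01]), np.float64(1.52), 3140) plane [1.0000e-03 2.0000e-03 4.8129e+01]
at [ 544.5 -302.   219.9] [-3.139  0.004  1.952] F [-0.2  0.7 -1.2] gap 0.951 t 18.6 -> shift [-0.0093  0.016   0.1849] turn -0.004
bowl (array([632.4199, -88.6326,   0.    ]), np.float64(2.71), 2664) plane [ 8.0000e-03 -6.0000e-03  7.4839e+01]
10969
tray (array([ 4.922415e+02, -3.305850e+02,  3.514000e-01]), np.float64(11.51), 10969) plane [3.0000e-03 1.0000e-03 2.4294e+01]
```

View pics/w15.png

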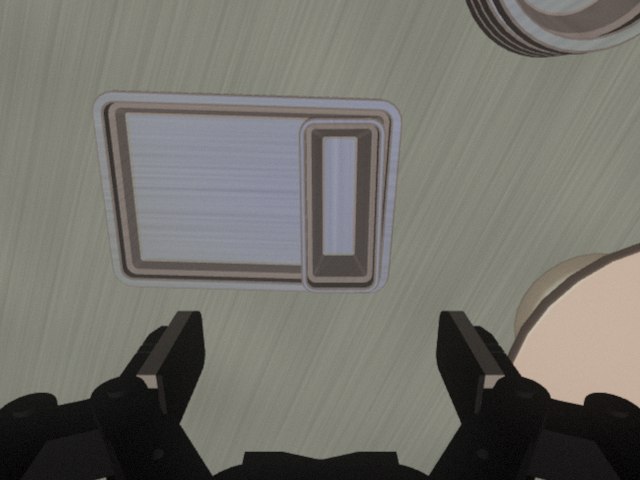

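{"method": "send_rows", "body": {
  "motion": [
    [-0.003,0.005,0.04,0,0.92],
    [-0.006,0.01,0.08,0,0.92],
    [-0.009,0.016,0.12,-0.004,0.92],
    [-0.009,0.016,0.15,-0.004,0.92],
    [-0.009,0.016,0.165,-0.004,0.92]
  ]
}}

```text
time_s: 19.02
eef_pos: [560.8, -301.5, 49.8]
orientation: [-3.135, -0.002, 1.959]
ft_force: [-1.2, -0.1, 0.0]
finger_gap: 0.919
```

```bash
python3 -c "
from h import *
to(562.8,-305.5,28,1.956)"
```

```text
at [ 560.8 -301.5   49.8] [-3.135e+00 -2.000e-03  1.959e+00] F [-1.2 -0.1  0. ] gap 0.919 t 19.02 -> shift [-0.0045  0.0005  0.0218] turn 0.003
```

{"method": "send_rows", "body": {
  "motion": [
    [-0.0045,0.0005,0.006,0.003,0.92],
    [-0.0045,0.0005,0.012,0.003,0.92],
    [-0.0045,0.0005,0.018,0.003,0.92],
    [-0.0045,0.0005,0.022,0.003,0.92],
    [-0.0045,0.0005,0.022,0.003,0.92]
  ],
  "squeeze": 50
}}

```text
time_s: 19.43
eef_pos: [563.2, -305.3, 28.1]
orientation: [-3.136, -0.001, 1.956]
ft_force: [-0.1, 0.3, 0.0]
finger_gap: 0.918
```

{"method": "send_rows", "body": {
  "motion": [
    [0,0,0,0,0.82],
    [0,0,0,0,0.72],
    [0,0,0,0,0.5],
    [0,0,0,0,0.5],
    [0,0,0,0,0.5]
  ]
}}

```text
time_s: 19.85
eef_pos: [563.7, -305.6, 29.6]
orientation: [-3.137, -0.0, 1.956]
ft_force: [-2.3, 1.0, 5.5]
finger_gap: 0.73
```

{"method": "send_rows", "body": {
  "motion": [
    [0,0,-0.002,0,0.5],
    [0,0,-0.006,0,0.5],
    [0,0,-0.015,0,0.5],
    [0,0,-0.025,0,0.5],
    [0,0,-0.025,0,0.5]
  ]
}}

```text
time_s: 20.27
eef_pos: [565.3, -306.5, 57.3]
orientation: [-3.139, 0.003, 1.956]
ft_force: [0.3, -0.8, -1.5]
finger_gap: 0.731
```

Run:
```python
from h import *
im,d,c=snap('wrist'); W=world(d,c); p=r.state()['eef_pos']; b=rimfit(W,'loaf',p[2]+20,p[:2],.384,tol=6)
to(614,82,160,2.878)
```

```text
loaf (array([ 5.649414e+02, -3.073095e+02,  3.851000e-01]), np.float64(2.47), 14820) plane [ 6.0000e-03 -5.0000e-03  7.5257e+01]
at [ 564.9 -306.3   56.4] [-3.139e+00  2.000e-03  1.956e+00] F [-0.5 -0.  -1. ] gap 0.728 t 20.32 -> shift [ 0.3412  0.191  -0.1049] turn -0.922
```

{"method": "send_rows", "body": {
  "motion": [
    [0,0,-0.03,0,0.5],
    [0.01,0.006,-0.065,0,0.5],
    [0.03,0.017,-0.1,0,0.5],
    [0.065,0.036,-0.106,0,0.5],
    [0.1,0.056,-0.106,0,0.5]
  ]
}}

```text
time_s: 20.73
eef_pos: [581.4, -192.7, 165.7]
orientation: [3.139, 0.007, 1.953]
ft_force: [1.7, 0.3, -1.0]
finger_gap: 0.726
```

{"method": "send_rows", "body": {
  "motion": [
    [0.036,0.02,0,0,0.5],
    [0.072,0.04,0,0,0.5],
    [0.108,0.06,0,0,0.5],
    [0.144,0.08,0,0,0.5],
    [0.17,0.095,0,0,0.5]
  ]
}}

```text
time_s: 21.15
eef_pos: [605.9, 3.6, 164.8]
orientation: [3.139, 0.006, 1.954]
ft_force: [0.5, -0.4, -1.4]
finger_gap: 0.73
```

{"method": "send_rows", "body": {
  "motion": [
    [0.02,0.011,0,-0.12,0.5],
    [0.04,0.022,0,-0.24,0.5],
    [0.06,0.033,0,-0.36,0.5],
    [0.07,0.039,0,-0.48,0.5],
    [0.07,0.039,0,-0.6,0.5]
  ]
}}

```text
time_s: 21.57
eef_pos: [616.0, 85.8, 164.4]
orientation: [-3.141, 0.006, 2.563]
ft_force: [-0.2, 0.2, -0.4]
finger_gap: 0.727
```

```bash
python3 -c "
from h import *
to(614,82,150,2.878)"
```

```text
at [616.   85.8 164.4] [-3.141  0.006  2.563] F [-0.2  0.2 -0.4] gap 0.727 t 21.57 -> shift [-0.0003 -0.0043  0.0144] turn -0.315
```

{"method": "send_rows", "body": {
  "motion": [
    [0,-0.002,0.005,-0.11,0.5],
    [0,-0.004,0.01,-0.22,0.5],
    [0,-0.004,0.014,-0.315,0.5],
    [0,-0.004,0.014,-0.315,0.5],
    [0,-0.004,0.014,-0.315,0.5]
  ]
}}

```text
time_s: 21.98
eef_pos: [613.6, 82.4, 150.1]
orientation: [-3.139, 0.005, 2.875]
ft_force: [0.1, -0.7, -1.1]
finger_gap: 0.727
```

Run:
```python
from h import *
s=r.state();p=s['eef_pos']; print(p,s['orientation'])
for n in('wrist','top'):
    im,d,c=snap(n,'x16%s.png'%n); W=world(d,c); b=rimfit(W,'loaf',p[2]+19,p[:2],-1.834+np.pi,tol=5)
    if n=='wrist': rimfit(W,'loaf',70,(615,83),-1.834+np.pi)
```

```text
[613.61512995  82.42559303 150.11612574] [-3.13851218  0.00515863  2.87491812]
loaf (array([613.7483,  81.5455,   1.3039]), np.float64(2.18), 14498) plane [8.00000e-03 0.00000e+00 1.69002e+02]
loaf (array([615.6417,  82.4696,   1.3039]), np.float64(1.43), 1080) plane [ 2.4000e-02 -6.0000e-03  7.1272e+01]
loaf (array([614.5356,  82.2722,   1.3043]), np.float64(1.59), 86) plane [-5.00000e-03 -1.70000e-02  1.70192e+02]
```

```bash
python3 -c "
from h import *
to(614.8,83.7,75,2.878)"
```

```text
at [614.   82.4 150.6] [-3.139  0.006  2.875] F [ 0.1 -0.5 -1.7] gap 0.728 t 22.08 -> shift [0.0001 0.0017 0.0756] turn -0.003
```

{"method": "send_rows", "body": {
  "motion": [
    [0,0.0015,0.025,-0.003,0.5],
    [0,0.0015,0.045,-0.003,0.5],
    [0,0.0015,0.06,-0.003,0.5],
    [0,0.0015,0.07,-0.003,0.5],
    [0,0.0015,0.075,-0.003,0.5]
  ]
}}

```text
time_s: 22.5
eef_pos: [614.2, 83.4, 74.4]
orientation: [-3.138, 0.005, 2.877]
ft_force: [-0.2, -0.0, -0.2]
finger_gap: 0.729
```

```bash
python3 -c "
from h import *
to(614.8,83.7,64,2.878)"
```

```text
at [614.2  83.4  74.4] [-3.138  0.005  2.877] F [-0.2 -0.  -0.2] gap 0.729 t 22.5 -> shift [-0.0004  0.0005  0.0104] turn -0.001
```

{"method": "send_rows", "body": {
  "motion": [
    [0,0.0005,0.002,0,0.5],
    [0,0.0005,0.004,0,0.5],
    [0,0.0005,0.006,0,0.5],
    [0,0.0005,0.008,0,0.5],
    [0,0.0005,0.0095,0,0.5]
  ]
}}

```text
time_s: 22.92
eef_pos: [614.8, 83.9, 65.3]
orientation: [-3.139, 0.006, 2.877]
ft_force: [1.1, 0.1, -2.1]
finger_gap: 0.728
```

{"method": "send_rows", "body": {
  "motion": [
    [0,0,0.001,0,0.5],
    [0,0,0.002,0,0.5],
    [0,0,0.002,0,0.5]
  ]
}}

```text
time_s: 23.17
eef_pos: [614.9, 83.9, 63.4]
orientation: [-3.139, 0.006, 2.877]
ft_force: [0.1, 0.2, -2.5]
finger_gap: 0.727
```

{"method": "send_rows", "body": {
  "motion": [
    [0,0,0.001,0,0.5],
    [0,0,0.002,0,0.5],
    [0,0,0.003,0,0.5],
    [0,0,0.003,0,0.5]
  ]
}}

```text
time_s: 23.5
eef_pos: [615.1, 83.9, 62.6]
orientation: [-3.139, 0.006, 2.877]
ft_force: [-7.2, -1.0, 18.8]
finger_gap: 0.726
```

{"method": "send_rows", "body": {
  "motion": [
    [0,0,-0.001,0,0.75],
    [0,0,-0.001,0,0.85],
    [0,0,-0.001,0,0.92],
    [0,0,-0.003,0,0.92],
    [0,0,-0.02,0,0.92]
  ]
}}

```text
time_s: 23.92
eef_pos: [612.8, 83.7, 80.0]
orientation: [-3.137, 0.001, 2.877]
ft_force: [-0.7, -0.0, -1.2]
finger_gap: 0.918
```

{"method": "send_rows", "body": {
  "motion": [
    [0,0,-0.035,0,0.92],
    [0,0,-0.07,0,0.92],
    [0,0,-0.11,0,0.92],
    [0,0,-0.145,0,0.7],
    [0,0,-0.15,0,0.5]
  ]
}}

```text
time_s: 24.33
eef_pos: [616.4, 84.9, 236.9]
orientation: [-3.141, 0.011, 2.877]
ft_force: [1.8, -0.6, 0.6]
finger_gap: 0.662
```

Run:
```python
from h import *
for n in('wrist','top'):
    im,d,c=snap(n,'x17%s.png'%n); W=world(d,c); rimfit(W,'loaf',82,(615,83),1.304,tol=5)
to(514,-340,235,0.36)
```

```text
loaf (array([614.0809,  83.0788,   1.3063]), np.float64(1.51), 3514) plane [ 0.    -0.    79.579]
loaf (array([615.4394,  84.4097,   1.3118]), np.float64(1.57), 125) plane [1.0000e-02 1.5000e-02 8.2087e+01]
at [614.1  84.6 232.2] [-3.138  0.005  2.877] F [ 0.2 -0.   0.6] gap 0.503 t 24.43 -> shift [-0.0146 -0.436  -0.0013] turn 2.517
```

{"method": "send_rows", "body": {
  "motion": [
    [-0.001,-0.04,0,0,0.5],
    [-0.002,-0.08,0,0,0.5],
    [-0.004,-0.12,0,0,0.4],
    [-0.006,-0.16,0,0,0.3],
    [-0.007,-0.2,0,0,0.3]
  ]
}}

```text
time_s: 24.85
eef_pos: [566.7, -111.5, 230.5]
orientation: [-3.138, 0.002, 2.877]
ft_force: [0.5, 0.3, -0.2]
finger_gap: 0.301
```

{"method": "send_rows", "body": {
  "motion": [
    [-0.001,-0.04,0,0,0.3],
    [-0.002,-0.08,0,0,0.3],
    [-0.004,-0.12,0,0,0.3],
    [-0.006,-0.16,0,0,0.3],
    [-0.007,-0.2,0,0,0.3]
  ]
}}

```text
time_s: 25.27
eef_pos: [519.4, -307.6, 228.7]
orientation: [-3.139, -0.002, 2.877]
ft_force: [0.2, 0.6, 0.2]
finger_gap: 0.296
```

{"method": "send_rows", "body": {
  "motion": [
    [0,-0.02,0,0.12,0.3],
    [0,-0.03,0,0.24,0.3],
    [0,-0.03,0,0.36,0.3],
    [0,-0.03,0,0.48,0.3],
    [0,-0.03,0,0.6,0.3]
  ]
}}

```text
time_s: 25.68
eef_pos: [510.1, -336.4, 225.9]
orientation: [-3.137, -0.005, 2.27]
ft_force: [-0.1, 0.2, -0.0]
finger_gap: 0.301
```

{"method": "send_rows", "body": {
  "motion": [
    [0,0,0,0.12,0.3],
    [0,0,0,0.24,0.3],
    [0,0,0,0.36,0.3],
    [0,0,0,0.48,0.3],
    [0,0,0,0.6,0.3]
  ]
}}

```text
time_s: 26.1
eef_pos: [508.9, -335.6, 223.1]
orientation: [-3.132, -0.004, 1.664]
ft_force: [-0.1, 0.2, 0.1]
finger_gap: 0.297
```

{"method": "send_rows", "body": {
  "motion": [
    [0,0,0,0.12,0.3],
    [0,0,0,0.24,0.3],
    [0,0,0,0.36,0.3],
    [0,0,0,0.48,0.3],
    [0,0,0,0.6,0.3]
  ]
}}

```text
time_s: 26.52
eef_pos: [507.7, -334.8, 220.4]
orientation: [-3.127, 0.002, 1.058]
ft_force: [-0.4, 0.1, 0.7]
finger_gap: 0.296
```

{"method": "send_rows", "body": {
  "motion": [
    [0,0,0,0.12,0.3],
    [0,0,0,0.24,0.3],
    [0,0,0,0.36,0.3],
    [0,0,0,0.48,0.3],
    [0,0,0,0.6,0.3]
  ]
}}

```text
time_s: 26.93
eef_pos: [506.6, -334.0, 217.7]
orientation: [-3.127, 0.012, 0.452]
ft_force: [0.4, 0.3, -0.1]
finger_gap: 0.297
```

Run:
```python
from h import *
for n in('wrist','top'):
    im,d,c=snap(n,'x18%s.png'%n); W=world(d,c)
    f=rimfit(W,'tray',25,(492,-331),.35,tol=5)
a=f[2]; e=np.array([np.sin(a),-np.cos(a)]); g=f[:2]+78*e; print('grip pt from top fit',g)
to(g[0],g[1],100,a)
```

```text
tray (array([ 4.922830e+02, -3.325811e+02,  3.440000e-01]), np.float64(2.77), 9781) plane [ 3.000e-03 -0.000e+00  2.421e+01]
tray (array([ 4.925755e+02, -3.296160e+02,  3.514000e-01]), np.float64(2.88), 923) plane [1.0000e-03 0.0000e+00 2.5351e+01]
grip pt from top fit [ 519.42408224 -402.84955537]
at [ 506.7 -334.1  217.9] [-3.127  0.012  0.457] F [ 0.1 -0.   0.3] gap 0.304 t 27.03 -> shift [-0.0175  0.0691  0.1171] turn 0.106
```

View pics/x18wrist.png

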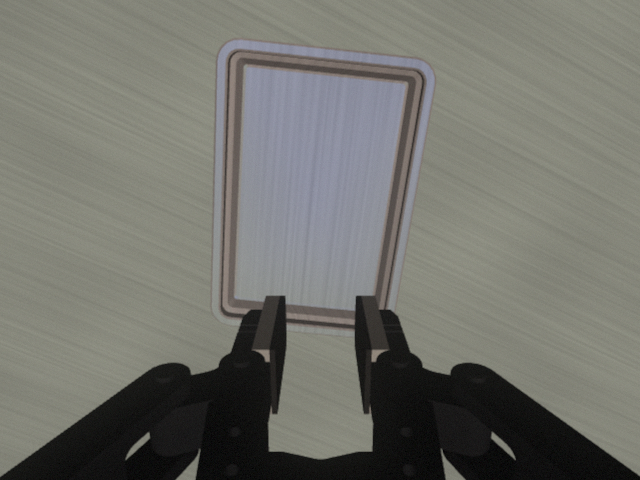

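```bash
python3 -c "
from h import *
to(518.8,-405,45,.347)"
```

```text
at [ 506.7 -334.1  217.9] [-3.127  0.012  0.457] F [ 0.1 -0.   0.3] gap 0.304 t 27.03 -> shift [-0.0184  0.0715  0.1721] turn 0.11
```

{"method": "send_rows", "body": {
  "motion": [
    [-0.008,0.03,0.02,0.05,0.3],
    [-0.018,0.06,0.055,0.11,0.3],
    [-0.018,0.0715,0.09,0.11,0.3],
    [-0.018,0.0715,0.13,0.11,0.3],
    [-0.018,0.0715,0.17,0.11,0.3]
  ]
}}

```text
time_s: 27.45
eef_pos: [518.4, -405.3, 44.1]
orientation: [-3.128, 0.013, 0.35]
ft_force: [0.2, -0.1, -1.6]
finger_gap: 0.3
```

{"method": "send_rows", "body": {
  "motion": [
    [0,0,0,0,0.3],
    [0,0,0,0,0.3]
  ]
}}

```text
time_s: 27.62
eef_pos: [515.9, -403.5, 40.5]
orientation: [-3.121, 0.017, 0.353]
ft_force: [0.4, 0.0, 0.2]
finger_gap: 0.297
```

Run:
```python
from h import *
im,d,c=snap('wrist','w19.png'); W=world(d,c)
f=rimfit(W,'tray',25,(492,-331),.346,tol=5)
a=f[2]; g=f[:2]+78*np.array([np.sin(a),-np.cos(a)]); print(g); to(*g,11,a)
```

```text
tray (array([ 4.981500e+02, -3.329453e+02,  3.619000e-01]), np.float64(2.68), 12302) plane [ 1.000e-02 -1.400e-02  2.597e+01]
[ 525.76604042 -405.89291347]
at [ 517.9 -404.9   43.4] [-3.125  0.015  0.352] F [0.2 0.3 0.4] gap 0.304 t 27.67 -> shift [0.0075 0.0042 0.0323] turn -0.009
```

View pics/w19.png

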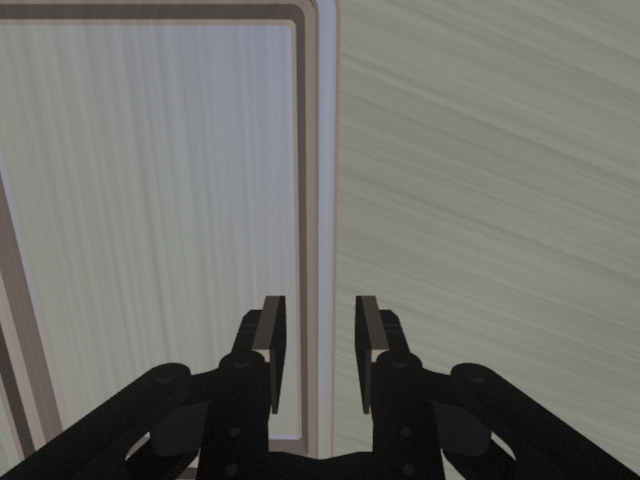

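{"method": "send_rows", "body": {
  "motion": [
    [0,0.003,0.01,-0.004,0.3],
    [0,0.003,0.018,-0.004,0.3],
    [0,0.003,0.024,-0.004,0.3],
    [0,0.003,0.029,-0.004,0.3],
    [0,0.003,0.029,-0.004,0.3]
  ],
  "squeeze": 120
}}

```text
time_s: 28.08
eef_pos: [518.1, -407.1, 13.9]
orientation: [-3.125, 0.015, 0.357]
ft_force: [-0.1, 0.6, 0.3]
finger_gap: 0.298
```

Run:
```python
from h import *
im,d,c=snap('wrist'); W=world(d,c); to(518,-405,11,.35)
for v in(250,270,290): print(v,[(u,W[v,u].round(0).tolist()) for u in range(290,350,6)])
```

```text
at [ 518.2 -407.2   14.3] [-3.125  0.015  0.357] F [-0.4 -0.2  0.8] gap 0.296 t 28.13 -> shift [ 0.0006 -0.0021  0.0033] turn 0.007
250 [(290, [536.0, -390.0, 11.0]), (296, [538.0, -391.0, 14.0]), (302, [542.0, -393.0, 24.0]), (308, [543.0, -395.0, 25.0]), (314, [544.0, -397.0, 25.0]), (320, [545.0, -399.0, 25.0]), (326, [545.0, -401.0, 24.0]), (332, [537.0, -406.0, -0.0]), (338, [538.0, -408.0, -1.0]), (344, [539.0, -411.0, -0.0])]
270 [(290, [528.0, -392.0, 11.0]), (296, [530.0, -394.0, 14.0]), (302, [535.0, -395.0, 23.0]), (308, [536.0, -397.0, 25.0]), (314, [537.0, -399.0, 26.0]), (320, [538.0, -401.0, 25.0]), (326, [538.0, -403.0, 24.0]), (332, [529.0, -409.0, 0.0]), (338, [530.0, -412.0, -0.0]), (344, [530.0, -414.0, -1.0])]
290 [(290, [519.0, -395.0, 11.0]), (296, [522.0, -397.0, 13.0]), (302, [527.0, -398.0, 23.0]), (308, [529.0, -400.0, 25.0]), (314, [530.0, -402.0, 25.0]), (320, [531.0, -404.0, 25.0]), (326, [531.0, -406.0, 24.0]), (332, [520.0, -412.0, 0.0]), (338, [521.0, -415.0, -0.0]), (344, [522.0, -417.0, -0.0])]
```

{"method": "send_rows", "body": {
  "motion": [
    [0,0,0.0015,0.005,0.3],
    [0,0,0.003,0.005,0.3],
    [0,0,0.0035,0.005,0.2],
    [0,0,0.0035,0.005,0.1],
    [0,0,0.0035,0.005,0.05]
  ]
}}

```text
time_s: 28.55
eef_pos: [518.1, -407.0, 11.1]
orientation: [-3.125, 0.015, 0.352]
ft_force: [-0.5, 0.1, 2.4]
finger_gap: 0.068
```

{"method": "send_rows", "body": {
  "motion": [
    [0,0,0,0,0.0],
    [0,0,0,0,0.0],
    [0,0,0,0,0.0]
  ]
}}

```text
time_s: 28.8
eef_pos: [518.2, -407.1, 11.2]
orientation: [-3.125, 0.015, 0.352]
ft_force: [0.0, 0.8, 1.5]
finger_gap: 0.05
```

{"method": "send_rows", "body": {
  "motion": [
    [0,0,-0.003,0,0.0],
    [0,0,-0.008,0,0.0],
    [0,0,-0.02,0,0.0],
    [0,0,-0.03,0,0.0],
    [0,0,-0.03,0,0.0]
  ]
}}

```text
time_s: 29.22
eef_pos: [520.3, -408.7, 44.2]
orientation: [-3.129, 0.013, 0.352]
ft_force: [1.0, -0.1, -1.5]
finger_gap: 0.047
```

Run:
```python
from h import *
im,d,c=snap('top','x20.png'); W=world(d,c); p=r.state()['eef_pos']
to(518,-405,11,.35); f=rimfit(W,'tray',52,(492,-331),.35,tol=14); print(f[:2]-p[:2])
```

```text
at [ 519.9 -408.4   43.3] [-3.128  0.013  0.352] F [ 0.1  0.3 -1.7] gap 0.049 t 29.27 -> shift [-0.0002 -0.0034  0.0324] turn 0.002
tray (array([ 4.948194e+02, -3.310223e+02,  3.598000e-01]), np.float64(21.69), 2552) plane [1.0000e-03 2.0000e-02 4.8495e+01]
[-25.11674661  77.37429961]
```

{"method": "send_rows", "body": {
  "motion": [
    [0,0,-0.02,0,0.0],
    [0,0,-0.045,0,0.0],
    [0,0,-0.075,0,0.0],
    [0,0,-0.105,0,0.0],
    [0,0,-0.12,0,0.0]
  ]
}}

```text
time_s: 29.68
eef_pos: [523.2, -410.4, 167.1]
orientation: [-3.132, 0.011, 0.352]
ft_force: [0.4, -0.2, -1.2]
finger_gap: 0.048
```

{"method": "send_rows", "body": {
  "motion": [
    [0.005,-0.015,0,0,0.0],
    [0.014,-0.043,0,0,0.0],
    [0.024,-0.075,0,0,0.0],
    [0.035,-0.108,0,0,0.0],
    [0.046,-0.14,0,0,0.0]
  ]
}}

```text
time_s: 30.1
eef_pos: [516.8, -260.7, 167.1]
orientation: [-3.131, 0.012, 0.351]
ft_force: [0.8, 0.3, -1.7]
finger_gap: 0.045
```

{"method": "send_rows", "body": {
  "motion": [
    [0.011,-0.033,0,0,0.0],
    [0.022,-0.066,0,0,0.0],
    [0.033,-0.099,0,0,0.0],
    [0.044,-0.132,0,0,0.0],
    [0.055,-0.165,0,0,0.0]
  ]
}}

```text
time_s: 30.52
eef_pos: [510.3, -84.5, 167.5]
orientation: [-3.13, 0.013, 0.351]
ft_force: [0.6, 0.6, -1.6]
finger_gap: 0.049
```

{"method": "send_rows", "body": {
  "motion": [
    [0.011,-0.033,0,0,0.0],
    [0.022,-0.066,0,0,0.0],
    [0.033,-0.099,0,0,0.0],
    [0.044,-0.132,0,0,0.0],
    [0.055,-0.165,0,0,0.0]
  ]
}}

```text
time_s: 30.93
eef_pos: [503.5, 91.3, 168.0]
orientation: [-3.129, 0.014, 0.351]
ft_force: [1.2, 0.1, -1.5]
finger_gap: 0.047
```

```bash
python3 -c "
from h import *
print(r.state()['joint_pos'].round(2)); to(497.8,256.5,165,.01)"
```

```text
[0.15 0.34 1.91 0.01 0.9  1.36]
at [503.5  91.3 168. ] [-3.129  0.014  0.351] F [ 1.2  0.1 -1.5] gap 0.047 t 30.93 -> shift [ 0.0515 -0.1571  0.0042] turn 0.341
```

{"method": "send_rows", "body": {
  "motion": [
    [0.012,-0.036,0,0.07,0.0],
    [0.024,-0.073,0,0.14,0.0],
    [0.036,-0.109,0,0.21,0.0],
    [0.046,-0.14,0,0.28,0.0],
    [0.051,-0.157,0,0.341,0.0]
  ]
}}

```text
time_s: 31.35
eef_pos: [495.8, 259.7, 168.5]
orientation: [-3.135, 0.018, 0.009]
ft_force: [0.9, -0.9, -1.3]
finger_gap: 0.052
```

{"method": "send_rows", "body": {
  "motion": [
    [0,0,0,0,0.0],
    [0,0,0,0,0.0]
  ]
}}

```text
time_s: 31.52
eef_pos: [494.1, 260.5, 167.5]
orientation: [-3.135, 0.02, 0.013]
ft_force: [-0.0, -0.1, -1.2]
finger_gap: 0.052
```

Run:
```python
from h import *
s=r.state();p=s['eef_pos']; print(p,s['orientation'])
for n in('wrist','top'):
    im,d,c=snap(n,'x21%s.png'%n); W=world(d,c)
    f=rimfit(W,'tray',p[2]+14,p[:2]+[0,78],.01,tol=6)
    if n=='wrist':
        P=band(W,40,50,(497,334),165); print(len(P), P.min(0),P.max(0))
to(497.8,256.5,165,.01)
```

```text
[494.1311532  260.47897026 167.51683231] [-3.13541235  0.0204408   0.01288762]
tray (array([5.444166e+02, 3.367367e+02, 1.160000e-02]), np.float64(3.35), 11788) plane [-7.00000e-03 -1.00000e-02  1.79926e+02]
8 [580.77967042 250.63415948  42.38218617] [584.67755085 250.72045029  44.59144293]
tray (array([4.952045e+02, 3.360238e+02, 2.030000e-02]), np.float64(2.69), 657) plane [-1.0000e-03 -2.5000e-02  1.7937e+02]
at [494.8 258.7 167.8] [-3.136  0.02   0.011] F [ 0.6  0.1 -1.1] gap 0.049 t 31.62 -> shift [0.003  0.0023 0.0027] turn 0.001
```

Run:
```python
from h import *
for i in range(3):
    print(r.state()['eef_pos'].round(1)); im,d,c=snap('top'); W=world(d,c)
    f=rimfit(W,'tray',181,(495,336),.01,tol=6)
to(497.8,256.5,165,.01)
```

```text
[494.8 258.7 167.8]
tray (array([4.957298e+02, 3.351113e+02, 2.190000e-02]), np.float64(2.7), 712) plane [ 2.00000e-03 -2.20000e-02  1.79141e+02]
[495.2 258.4 168. ]
tray (array([4.963232e+02, 3.349761e+02, 1.850000e-02]), np.float64(2.75), 722) plane [ 1.00000e-03 -2.50000e-02  1.79446e+02]
[495.5 258.3 168.2]
tray (array([4.966639e+02, 3.348550e+02, 1.790000e-02]), np.float64(2.73), 731) plane [ 4.00000e-03 -2.50000e-02  1.79438e+02]
at [495.8 258.4 168.4] [-3.135  0.019  0.008] F [-0.3  0.9 -1.1] gap 0.049 t 31.77 -> shift [0.0021 0.0019 0.0033] turn -0.002
```

```bash
python3 -c "
from h import *
to(495.4,258,65,0)"
```

```text
at [495.8 258.4 168.4] [-3.135  0.019  0.008] F [-0.3  0.9 -1.1] gap 0.049 t 31.77 -> shift [0.0016 0.0011 0.1034] turn 0.008
```

{"method": "send_rows", "body": {
  "motion": [
    [0.0015,0.001,0.025,0.004,0.0],
    [0.0015,0.001,0.05,0.008,0.0],
    [0.0015,0.001,0.075,0.008,0.0],
    [0.0015,0.001,0.093,0.008,0.0],
    [0.0015,0.001,0.101,0.008,0.0]
  ]
}}

```text
time_s: 32.18
eef_pos: [494.1, 256.3, 65.0]
orientation: [-3.137, 0.023, -0.001]
ft_force: [-1.0, -0.1, -0.9]
finger_gap: 0.045
```

Run:
```python
from h import *
for i in range(2):
    im,d,c=snap('top'); W=world(d,c); p=r.state()['eef_pos'];print(p)
    f=rimfit(W,'tray',p[2]+11.5,(496,334.5),.01,tol=6)
to(495.4,258,50,0)
```

```text
[493.92934235 256.34437804  64.70143676]
tray (array([ 4.956130e+02,  3.336042e+02, -1.800000e-03]), np.float64(2.83), 538) plane [-2.0000e-03 -3.1000e-02  7.5865e+01]
[494.57791824 256.8524699   66.114355  ]
tray (array([4.955702e+02, 3.333093e+02, 5.000000e-03]), np.float64(2.67), 473) plane [-5.0000e-03 -3.0000e-02  7.6201e+01]
at [494.6 256.9  66.1] [-3.136e+00  2.200e-02 -1.000e-03] F [ 0.4  0.6 -0.7] gap 0.046 t 32.28 -> shift [ 0.0012 -0.0011  0.0161] turn -0.001
```

{"method": "send_rows", "body": {
  "motion": [
    [0.0016,-0.001,0,-0.005,0.0],
    [0.0016,-0.001,0.004,-0.005,0.0],
    [0.0016,-0.001,0.008,-0.005,0.0],
    [0.0016,-0.001,0.012,-0.005,0.0],
    [0.0016,-0.001,0.016,-0.005,0.0]
  ]
}}

```text
time_s: 32.7
eef_pos: [496.1, 258.1, 50.3]
orientation: [-3.136, 0.021, 0.004]
ft_force: [0.2, 1.0, -1.0]
finger_gap: 0.049
```

Run:
```python
from h import *
for i in range(2):
    im,d,c=snap('top'); W=world(d,c); p=r.state()['eef_pos'];print(p)
    f=rimfit(W,'tray',p[2]+11.5,(496,334.5),.01,tol=6)
to(495.9,258,43,0.005)
```

```text
[495.53151468 257.83398515  49.41658898]
tray (array([4.972833e+02, 3.355199e+02, 6.700000e-03]), np.float64(2.99), 548) plane [ 4.0000e-03 -2.7000e-02  6.0641e+01]
[495.3934125  257.79126462  49.59423248]
tray (array([4.966568e+02, 3.352289e+02, 4.000000e-03]), np.float64(2.76), 507) plane [ 3.0000e-03 -2.9000e-02  6.0213e+01]
at [495.4 257.8  49.6] [-3.137  0.023  0.004] F [-0.4 -0.4 -1.3] gap 0.048 t 32.8 -> shift [ 0.0007 -0.0002  0.0066] turn -0.001
```

{"method": "send_rows", "body": {
  "motion": [
    [0.0005,0.0005,0.001,-0.003,0.0],
    [0.0005,0.0005,0.002,-0.003,0.0],
    [0.0005,0.0005,0.003,-0.003,0.0],
    [0.0005,0.0005,0.004,-0.003,0.0],
    [0.0005,0.0005,0.004,-0.003,0.0]
  ]
}}

```text
time_s: 33.22
eef_pos: [495.9, 257.3, 45.5]
orientation: [-3.137, 0.022, 0.007]
ft_force: [0.6, 0.2, -0.8]
finger_gap: 0.048
```

{"method": "send_rows", "body": {
  "motion": [
    [0,0,0.001,0,0.0],
    [0,0,0.002,0,0.0],
    [0,0,0.003,0,0.0],
    [0,0,0.003,0,0.0]
  ]
}}

```text
time_s: 33.55
eef_pos: [495.9, 257.4, 42.4]
orientation: [-3.136, 0.022, 0.007]
ft_force: [0.1, -0.1, -1.0]
finger_gap: 0.047
```

Run:
```python
from h import *
im,d,c=snap('top'); W=world(d,c)
f=rimfit(W,'tray',55,(496,334.5),.01,tol=6)
to(495.9,258,41.2,0.005)
```

```text
tray (array([4.965833e+02, 3.344943e+02, 7.200000e-03]), np.float64(2.94), 569) plane [ 1.2000e-02 -9.0000e-03  5.4423e+01]
at [495.9 257.4  42.5] [-3.136  0.022  0.007] F [ 0.  -0.  -1.1] gap 0.049 t 33.6 -> shift [ 0.0001 -0.0006  0.0013] turn 0.002
```

{"method": "send_rows", "body": {
  "motion": [
    [0,0,0.001,0,0.0],
    [0,0,0.002,0,0.0],
    [0,0,0.0025,0,0.0],
    [0,0,0.0025,0,0.0]
  ]
}}

```text
time_s: 33.93
eef_pos: [495.9, 257.4, 41.1]
orientation: [-3.136, 0.022, 0.007]
ft_force: [-3.7, -2.6, 12.0]
finger_gap: 0.048
```

Run:
```python
from h import *
im,d,c=snap('top'); W=world(d,c)
f=rimfit(W,'tray',55,(496,334.5),.01,tol=5)
P=band(W,48,62,(497,334.5),165); 
for lo,hi in((250,262),(405,420)):
    q=P[(P[:,1]>lo)&(P[:,1]<hi)]; print(lo,len(q),np.percentile(q[:,2],[20,50,80]).round(1))
```

```text
tray (array([4.966818e+02, 3.347333e+02, 7.300000e-03]), np.float64(2.86), 525) plane [ 2.000e-03 -1.000e-03  5.496e+01]
250 156 [53.2 55.  56.9]
405 167 [51.7 55.2 57.6]
```

{"method": "send_rows", "body": {
  "motion": [
    [0,0,0,0,0.1],
    [0,0,-0.001,0,0.2],
    [0,0,-0.001,0,0.27],
    [0,0,-0.004,0,0.28],
    [0,0,-0.02,0,0.28]
  ]
}}

```text
time_s: 34.4
eef_pos: [494.8, 256.6, 59.3]
orientation: [-3.138, 0.026, 0.007]
ft_force: [-0.3, -0.6, 0.2]
finger_gap: 0.277
```

{"method": "send_rows", "body": {
  "motion": [
    [0,0,-0.03,0,0.28],
    [0,0,-0.07,0,0.4],
    [0,0,-0.11,0,0.6],
    [0,0,-0.15,0,0.8],
    [0,0,-0.18,0,1]
  ]
}}

```text
time_s: 34.82
eef_pos: [500.1, 256.3, 242.8]
orientation: [-3.137, 0.023, 0.007]
ft_force: [0.9, 0.9, 0.3]
finger_gap: 0.813
```

{"method": "send_rows", "body": {
  "motion": [
    [-0.03,0,0,0,1],
    [-0.06,0.02,0,0,1],
    [-0.07,0.05,0,0,1],
    [-0.07,0.09,0,0,1],
    [-0.07,0.11,0,0,1]
  ]
}}

```text
time_s: 35.23
eef_pos: [429.3, 143.5, 244.0]
orientation: [-3.138, 0.024, 0.008]
ft_force: [0.8, -0.3, 0.1]
finger_gap: 0.998
```

Run:
```python
from h import *
W0=np.load('top0.npz')['W']
im,d,c=snap('top','fin.png'); W=world(d,c); to(430,150,230)
for k,g,z,a,s in(('tray',(497,334.5),45,.01,10),('bowl',(632,-88),64,0,12),('loaf',(615,84),70,1.308,12),('mould',(438.6,15),78,0,12)):
    rimfit(W0,k,z+.5,g,a,inner=0 if k!='bowl' else 52); rimfit(W,k,z+s+.5,g,a,inner=0 if k!='bowl' else 52,tol=5)
for n,(u,v) in dict(spray=(325,150),jar=(229,178)).items():
    D=np.abs(W-W0)[v-20:v+20,u-20:u+20,2]; print(n,np.nanmedian(D),np.nanpercentile(D,90), W[v,u].round(0))
```

```text
at [429.6 141.7 244. ] [-3.139  0.024  0.007] F [-0.8 -1.  -0.3] gap 1.0 t 35.28 -> shift [ 0.0008 -0.0082  0.014 ] turn 0
tray (array([4.970540e+02, 3.346279e+02, 9.200000e-03]), np.float64(2.75), 1194) plane [ 2.0000e-03 -0.0000e+00  4.5324e+01]
tray (array([4.970038e+02, 3.351882e+02, 2.200000e-03]), np.float64(2.81), 897) plane [ 1.0000e-03 -0.0000e+00  5.5282e+01]
bowl (array([631.7811, -87.892 ,   0.    ]), np.float64(2.69), 580) plane [0.0000e+00 2.0000e-03 6.4666e+01]
bowl (array([634.4503, -86.9717,   0.    ]), np.float64(2.71), 633) plane [-1.0000e-03 -3.0000e-03  7.6845e+01]
loaf (array([615.2844,  84.0175,   1.309 ]), np.float64(1.56), 345) plane [-1.00e-03  3.00e-03  7.05e+01]
loaf (array([615.3056,  84.5393,   1.3078]), np.float64(1.57), 365) plane [-3.000e-03 -1.000e-03  8.238e+01]
mould (array([438.4343,  14.936 ,   0.    ]), np.float64(1.49), 169) plane [-0.0000e+00  3.0000e-03  7.8495e+01]
mould (array([438.3805,  12.6115,   0.    ]), np.float64(1.42), 171) plane [1.0000e-02 1.2000e-02 9.0543e+01]
spray 1.9044236845003013 4.663358114435556 [793. -19. 175.]
jar 2.046823378484298 5.009527918878927 [748. 201. 111.]
```

View pics/fin.png

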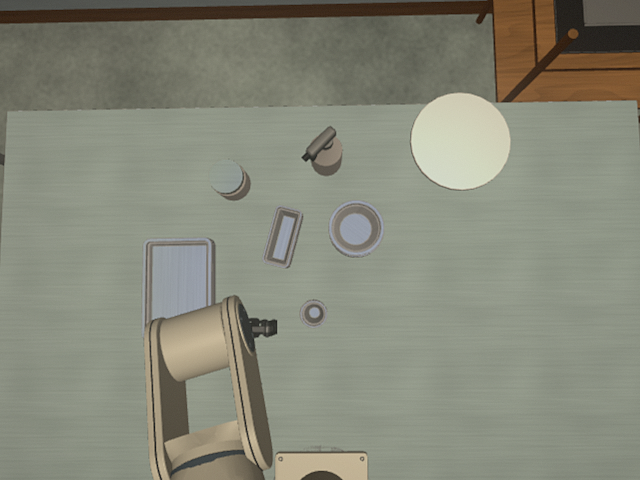

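```bash
python3 -c "
from h import *
print(r.state()['time_s'],ticket.sign_off())"
```

```text
the job is handed in; nothing more can be done
35.2833 None
```

I nested the mould, bowl, loaf tin and tray, in that order, on their own piles. The job is handed in at 35.3 s of the 115 s allowed.

**Final top-camera checks**

| Piece | Rim rise on pile | Expected | Offset from pile centre |
|---|---|---|---|
| Tray | 10.0 mm | 10 mm | 0.6 mm |
| Bowl | 12.2 mm | 12 mm | 2.8 mm |
| Loaf tin | 11.9 mm | 12 mm | 0.5 mm |
| Mould | 12.0 mm | 12 mm | 2.3 mm |

- **Seating:** All four rims measure level. The bowl and mould offsets are at the edge of the 2 to 3 mm play, but the heights say they are seated.
- **Bystanders:** The spray bottle and the jar have not moved, and the gripper is open and clear of everything.

**What went wrong or disagreed**

- **Bowl grip:** The first pinch tilted the bowl about 5° during a test lift. I set it back down and gripped again; this slid the bowl a few mm on the tray.
- **Fingertip position:** The cameras showed the fingertips behind the TCP, not 14 mm ahead as the text says, so I set grip heights from the images and from contact forces.
- **Camera offset:** The wrist and top cameras differed by about 2 mm in y, so I aligned each piece and its pile mainly by comparing them within one camera.
- **Wrist depth on the mould and loaf tin:** The wrist camera read the placed mould and loaf tin 1.7 to 2.4 mm below the specified height. The top camera and the contact heights did not show this.

The highest wrist force reported at the end of any move was about 20 N.

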